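Stow the servos and lock the parts chest

ROBOT

A 6-joint arm with a two-finger parallel gripper is mounted at the origin on the work surface. World frame = base frame: x ahead of the robot, y to its left, z up, the work surface at z = 0. Lengths are in m, angles in degrees, forces in N, time in s.
With the tool pointing down it reaches from about 0.35 to 0.975 m from the base axis. Payload 4.9 kg.
Tool frame: the origin (TCP) lies at the very end of the fingers, on their centre line; the grasp point (between the pads) lies 19 mm behind it (ctrl.grip_point_offset is the z of the grasp point in the tool frame, in m); z points along the fingers, y is the direction in which the jaws open and shut (so a half turn about z gives the same grasp; the last joint's range is limited). The gripper opens to 85 mm and grips with 20 to 120 N. Pads are 22 mm wide; open, the fingers measure 114 mm over their backs; the gripper's body (76 mm by 85 mm) begins 54 mm behind the grasp point. The pads swing forward as they close: fully open they stand 13 mm farther back than shut.
Start: joints at [63.827, 3.019, 92.412, -0, 84.569, -6.818], TCP at [0.207, 0.59, 0.231] pointing down, gripper open.
Joint ranges: [-172.51, 172.51], [-57.92, 126.97], [3.15, 148.05], [-58.71, 238.71], [5.1, 150.11], [-179.66, 179.66]. Speed limits (degrees/s): [147.25, 147.25, 180, 180, 180, 180].

INTERFACE

Orientations are given as [roll, pitch, yaw] about the fixed x, y, z axes, in that order (R = Rz(yaw) Ry(pitch) Rx(roll)).
In Python, from plant import state, imaging, order, ctrl gives the robot as it stands.
- The arm moves only by the tool servo_tool, never from a script. Its argument "rows" is a list of rows, each a list of 3 entries, a list of its own where there are three numbers: the closure, from -1 (fully open) to 1 (shut), then the shift along the world's x, y, z in mm, then the turn about the world's z in degrees. A call has 1 to 12 rows; each row shifts and turns the pose as measured when the row begins; what a row does not reach is not made up. A row lasts 1/8 s, in which the tool goes at most 62.5 mm and 10.7 degrees, less where a joint would pass 70% of its speed; a pose out of reach is approached as far as the arm can. A call is refused whole if a number of a shift passes 62.5 or a number of a turn 10.7, either way. A call with a gripper value outside its range is refused whole. The fingers move at their own pace and stop on an object; the grip force is fixed at half the most. Time passes only in rows, so rows that do not move let the fingers close. It gives the time, the measured TCP pose, the force and the opening at its end, in the units of the state.
- state(): the state, without advancing time (a new reading comes with each control period).
- imaging.grab_frame(name): name is "scene" or "top" or "wrist"; returns the picture (384x512x3 uint8, red, green, blue); there is no depth.
- imaging.camera_model(name): a dict with "fx", "fy", "cx", "cy" (pixels), "R" (3x3) and "t" (3): a world point X has camera coordinates R X + t; the wrist camera has in their place "hand_eye" (4x4, takes a point from camera to tool coordinates, whose origin is the TCP and whose axes are the flange's). Camera axes: x right, y down, z forward; pixel columns grow to the right and rows downward; lengths in m; the calibration is good to about 2 mm. A picture is of the moment at which its call begins: read the wrist's pose just before it. camera_model takes no time and is no camera call.
- order.close_job(): hands the job in, once; it reports no verdict.
The state is a dict: "clock": time; "qpos": joint angles; "joint_vel": joint speeds; "joint_efforts": joint torques, N m; "position": TCP position; "eef_rot": TCP orientation; "ft_force": force on the tool from outside, world axes, zero at the start; "moment": the same for the moment, N m; "gripper_width": finger opening in m.
Only numpy, scipy, OpenCV 4.12 (cv2) and the standard library are available. Lean on these libraries where they do the work, as an engineer would, in place of code of your own. Each camera call takes 0.05 s, during which the arm holds its last target.

TASK

Put every servo motor lying on the desk into the wide right-hand drawer of the parts chest and lock the chest: first push the open left drawer fully home (the interlock keeps the right one shut until then), open the right drawer wide, load all the servos, push that drawer fully home, and last turn the black collar on top counter-clockwise until its lug points at the white mark. Leave the phone, the tape roll and the mug alone.

Things in the scene. Friction and masses are not known exactly. Their poses are not given: they have to be found in the camera images.
- collar_axis (a point): a fixed point on the vertical turning axis of the lock collar, 128 mm above the desk and 28 mm above the chest's top. Its axes are the chest's: x from the chest's front to its back (horizontal), y to the chest's left as the robot sees it, z up. The chest is fixed: a dark grey steel box 360 mm wide (y), 200 deep (x), 100 high; its front edge lies 78 mm from this point towards -x, centred in y. A steel post (32 mm diameter, 26 mm high) stands in the collar
- lock_mark (a point): the locked mark, a fixed white stripe (16 x 5 mm) on the chest's top, 69 mm from the collar's axis towards the chest's front (-x of the chest)
- lug (a point): the lug of the lock collar, at its grip height: an upright block 14 mm wide (tangentially), 28 mm long (radially) with a white line on top; this point lies 43 mm from the collar's axis, 28 mm above the chest's top, and the lug's top is 15 mm higher; below it the lug ends 7 mm above the chest's top. A short arm joins it to the collar's black ring, 60 mm across and 18 mm high. Its y axis points from the collar's axis out along the lug
- collar (a joint): angle of the lock collar (rad), counter-clockwise from above: at 0 the lug points to the chest's left (+y), at 1.571 at the locked mark (to the front); stops at 0 and 2.0, so it can be turned past the mark; turns stiffly (0.08 N m, 2 N at the lug) and stays where left. Turning it to the mark also bolts both drawers (beyond about 0.7)
- left_drawer (a joint): opening of the narrow left drawer (m): 0 shut, 0.11 fully open towards the chest's front (-x of the chest); about 2 N to move, stays where left. While it is more than about 10 mm open the right drawer is blocked
- right_drawer (a joint): opening of the wide right drawer (m): 0 shut, 0.11 fully open; as the left one
- left_drawer_handle (a point): middle of the left drawer's handle, a horizontal steel bar along y, 90 mm long, 35 mm in front of the drawer's face, 68 mm above the desk; axes as the chest's; moves with the drawer
- right_drawer_handle (a point): middle of the right drawer's handle, same bar; moves with the drawer
- tray (a point): centre of the right drawer's inner floor, 30 mm above the desk; moves with the drawer; axes as the chest's. The tray is 167 mm (x) by 202 mm (y) inside, walls 4 mm thick and 34 mm high inside; the drawer's face is 70 mm high, its top 82 mm above the desk, and lies at x = -87.5 to -99.5 mm from here. Fully open, only the part from x = -83 to +22 mm is clear of the chest's top
- servo1_c (a point): a small servo motor, black box 40 (its x) x 24 (its y) x 32 mm (its z) with a metal disc of 18 mm diameter and 4 mm height on top; 60 g; this point is the centre of the box (16 mm above its underside); may be absent
- servo2_c (a point): a small servo motor, black box 40 (its x) x 24 (its y) x 32 mm (its z) with a metal disc of 18 mm diameter and 4 mm height on top; 60 g; this point is the centre of the box (16 mm above its underside); may be absent
- servo3_c (a point): a small servo motor, black box 40 (its x) x 24 (its y) x 32 mm (its z) with a metal disc of 18 mm diameter and 4 mm height on top; 60 g; this point is the centre of the box (16 mm above its underside); may be absent
- servo4_c (a point): a small servo motor, black box 40 (its x) x 24 (its y) x 32 mm (its z) with a metal disc of 18 mm diameter and 4 mm height on top; 60 g; this point is the centre of the box (16 mm above its underside); may be absent
- phone: bystander: a phone lying flat, 150 x 72 x 9 mm, origin under its centre
- tape: bystander: a cardboard tape roll lying flat, 90 mm across, 24 mm high, origin under its centre
- mug: bystander: a white mug, 80 mm across, 90 mm high, handle to its +y, origin under its centre
Not all that is in view belongs to the job. What is shaped like the part that bears servo2_c but green is not meant.

How it is judged:
By the outcome, as a careful person would: the job done as asked, in the order asked, and still so for the second after the job is handed in, with the robot touching nothing.
Of servo1, servo2, servo3, servo4 only 2 to 4 are there at a start; the rules pass over those that are not, and their reading is None.
At some moment in a run one of servo1, servo2, servo3, servo4 may be knocked a few centimetres aside while the robot is not near it.
Once in a run the grip may slacken for a moment while it holds something.
It also fails if it takes over 210 s, if anything falls off the work surface, if the arm or the gripper's body presses on something with over 40 N, if the wrist force passes 120 N, or if a joint passes its speed limit or range.

## Working session

There is one attempt and no reset: what is moved stays moved. The work goes in short steps, Python scripts to look and compute and a tool call to move; the robot and the scene stay as the last step left them, time stands still between calls to the robot, and variables do not carry over. Pictures are saved under pics/ and viewed, and the job is handed in when it is done.

Besides the shell and the picture viewer there is one more tool, called after "Call:" as name(argument=value, ...), one argument or row to a line, values as JSON. servo_tool: Moves the arm, as the interface text tells. Its arguments: {"type":"object","properties":{"rows":{"type":"array"}},"required":["rows"]}

```bash
mkdir -p pics; ls; python3 - <<'E'
from plant import state, imaging, order, ctrl
import cv2
s=state();print(s)
print(ctrl.grip_point_offset)
for n in("scene","top","wrist"):
    im=imaging.grab_frame(n);cv2.imwrite(f"pics/{n}0.png",im[:,:,::-1]);print(n,imaging.camera_model(n))
E
```

```text
pics
{'clock': 0.0, 'qpos': array([ 6.38268902e+01,  3.05659292e+00,  9.24938664e+01, -3.13088934e-04,
        8.45684068e+01, -6.81861091e+00]), 'joint_vel': array([-0.11733375,  0.06453217,  0.0580927 ,  0.00635386,  0.06794624,
        0.010971  ]), 'joint_efforts': array([-5.26098611e-04, -3.93680227e+01, -3.70180964e+01, -1.71933652e-04,
        6.87126463e-03,  1.80345999e-06]), 'position': array([0.20685586, 0.58910335, 0.23005173]), 'eef_rot': array([-1.79881938e+02, -1.38031276e-02,  1.60645517e+02]), 'ft_force': array([-0.04102162,  0.8149818 , -0.19288634]), 'moment': array([0.01368321, 0.0109211 , 0.02402385]), 'gripper_width': 0.08541602274841001}
-0.0187
scene {'fx': 430.5749352725453, 'fy': 430.5749352725453, 'cx': 251.04501222696913, 'cy': 192.07738486253854, 'R': array([[-0.46500937,  0.88516334, -0.01587908],
       [ 0.66752304,  0.33878015, -0.6630543 ],
       [-0.58153184, -0.31892611, -0.74840287]]), 't': array([ 0.25617274, -0.30039005,  1.74394398])}
top {'fx': 392.17395157238906, 'fy': 392.17395157238906, 'cx': 256.1097524104575, 'cy': 190.3619418858968, 'R': array([[ 0.00870441, -0.99994687,  0.00552175],
       [-0.98739001, -0.00946772, -0.15802319],
       [ 0.15806707, -0.00407662, -0.98741996]]), 't': array([-0.02276138,  0.57702585,  1.20827744])}
wrist {'fx': 316.91485007502865, 'fy': 316.91485007502865, 'cx': 251.13908249418452, 'cy': 186.83682905873613, 'hand_eye': array([[ 7.06360118e-04, -9.58294001e-01, -2.85783325e-01,
         7.31322251e-02],
       [ 9.99999633e-01,  8.15275119e-04, -2.62133545e-04,
        -9.78506795e-05],
       [ 4.84193038e-04, -2.85783035e-01,  9.58294225e-01,
        -1.44689623e-01],
       [ 0.00000000e+00,  0.00000000e+00,  0.00000000e+00,
         1.00000000e+00]])}
```

View pics/scene0.png

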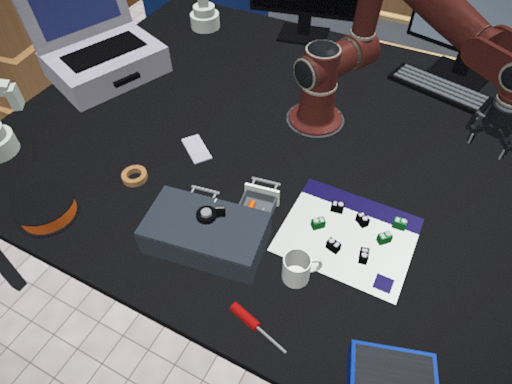

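View pics/top0.png

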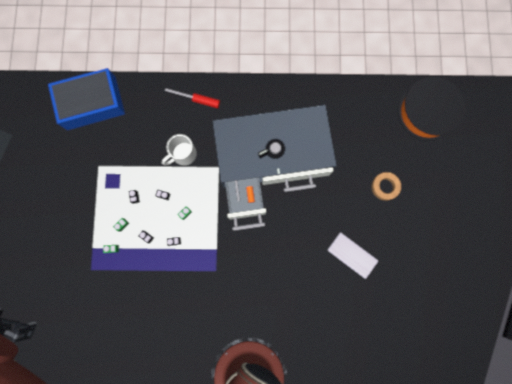

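View pics/wrist0.png

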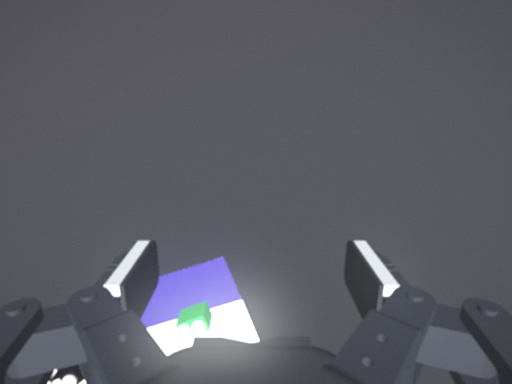

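```bash
cat > h.py <<'E'
import numpy as np,cv2
from plant import state, imaging, order, ctrl
from scipy.spatial.transform import Rotation as Ro
def ray(n,u,v,s=None):
    c=imaging.camera_model(n); d=np.array([(u-c['cx'])/c['fx'],(v-c['cy'])/c['fy'],1.])
    if n!='wrist':
        R=np.array(c['R']);t=np.array(c['t']);return -R.T@t,R.T@d
    H=c['hand_eye'];T=np.eye(4)
    T[:3,:3]=Ro.from_euler('xyz',s['eef_rot'],degrees=True).as_matrix();T[:3,3]=s['position'];T=T@H
    return T[:3,3],T[:3,:3]@d
def onz(n,u,v,z,s=None):
    o,d=ray(n,u,v,s);return o+d*(z-o[2])/d[2]
def proj(n,X,s=None):
    c=imaging.camera_model(n)
    if n!='wrist': p=np.array(c['R'])@X+c['t']
    else:
        T=np.eye(4);T[:3,:3]=Ro.from_euler('xyz',s['eef_rot'],degrees=True).as_matrix();T[:3,3]=s['position'];T=T@c['hand_eye']
        p=np.linalg.inv(T)@np.append(X,1);p=p[:3]
    return np.array([c['fx']*p[0]/p[2]+c['cx'],c['fy']*p[1]/p[2]+c['cy']])
def snap(n,f):
    s=state();im=imaging.grab_frame(n);cv2.imwrite(f"pics/{f}.png",im[:,:,::-1]);return s,im
def crop(im,x0,y0,x1,y1,k,f):
    cv2.imwrite(f"pics/{f}.png",cv2.resize(im[y0:y1,x0:x1,::-1],None,fx=k,fy=k,interpolation=cv2.INTER_CUBIC))
E
python3 - <<'E'
from h import *
im=cv2.imread('pics/top0.png')[:,:,::-1]
crop(im,200,95,350,240,5,'c1');crop(im,85,160,225,275,5,'c2')
im=cv2.imread('pics/scene0.png')[:,:,::-1]
crop(im,130,170,290,280,5,'c3');crop(im,270,180,430,295,5,'c4')
E
```

```text
(no output)
```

View pics/c1.png

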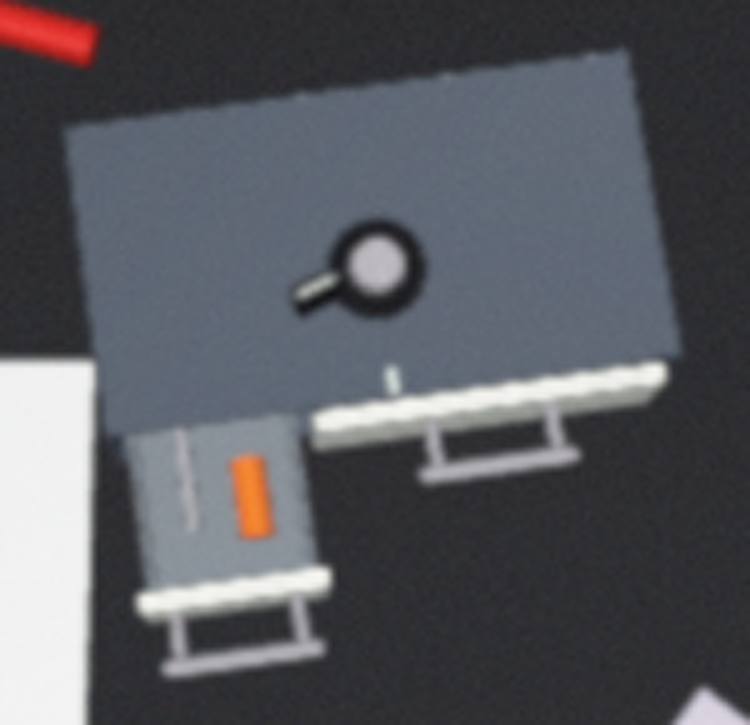

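View pics/c2.png

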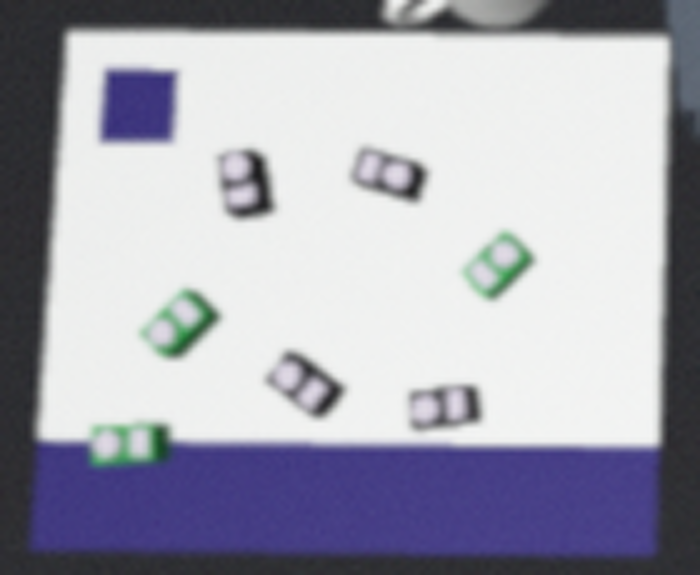

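View pics/c3.png

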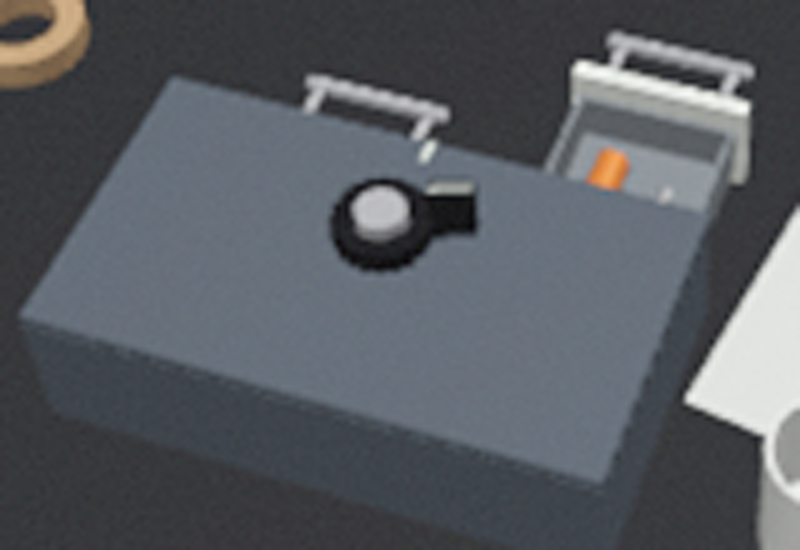

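View pics/c4.png

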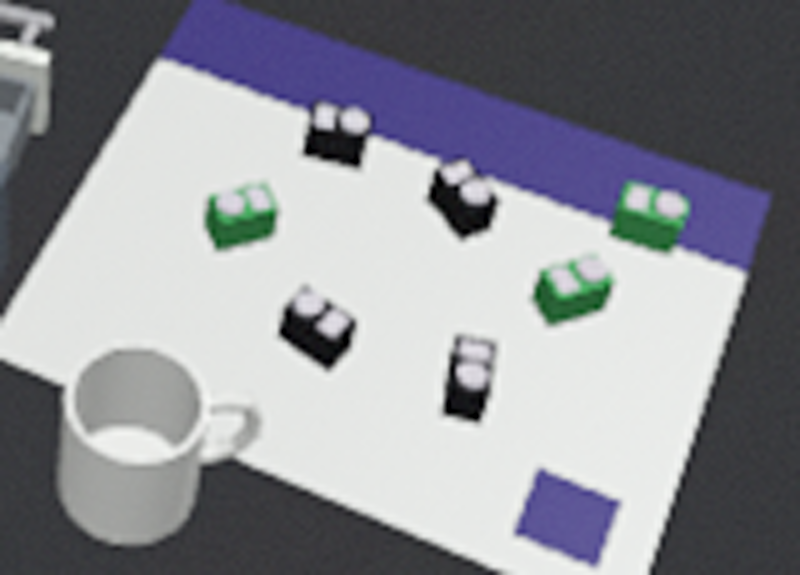

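```bash
python3 - <<'E'
from h import *
np.set_printoptions(precision=4,suppress=True)
f=lambda u,v,z:onz('top',200+(u-2)/5,95+(v-2)/5,z)
C={k:f(*p,.1) for k,p in dict(bl=(67,128),br=(628,50),fr=(680,353),fl=(106,436)).items()}
for k in C:print(k,C[k])
c=f(377,265,.126);print('axis',c)
print('mark',f(393,379,.1),'lug',f(318,286,.143))
for n,p in dict(Lh0=(165,669),Lh1=(322,648),Rh0=(423,476),Rh1=(576,454)).items():print(n,f(*p,.073))
print('Lface top',f(140,603,.082),f(330,575,.082))
d=C['br']-C['bl'];print('yaw back',np.degrees(np.arctan2(-d[0],-d[1])) , 'want', np.degrees(np.arctan2(d[0],-d[1])))
d=C['fr']-C['fl'];print(np.degrees(np.arctan2(d[0],-d[1])))
g=lambda u,v,z=.034:onz('top',85+(u-2)/5,160+(v-2)/5,z)
for p in [(240,177),(389,172),(304,381),(444,405)]:print(p,g(*p))
h=lambda u,v,z:onz('scene',130+(u-2)/5,170+(v-2)/5,z)
print('axis scene',h(383,211,.126),'mark',h(428,151,.1), 'lug',h(451,188,.143))
h=lambda u,v,z=.034:onz('scene',270+(u-2)/5,180+(v-2)/5,z)
for p in [(472,362),(321,312),(466,178),(340,118)]:print(h(*p))
print('mug',[onz('top',182,146,.09)])
E
```

```text
bl [0.7908 0.1203 0.1   ]
br [ 0.8462 -0.2341  0.1   ]
fr [ 0.6497 -0.2625  0.1   ]
fl [0.5941 0.0913 0.1   ]
axis [ 0.6968 -0.0735  0.126 ]
mark [ 0.6316 -0.0849  0.1   ] lug [ 0.6788 -0.0373  0.143 ]
Lh0 [0.4536 0.054  0.073 ]
Lh1 [ 0.4674 -0.0426  0.073 ]
Rh0 [ 0.5755 -0.1053  0.073 ]
Rh1 [ 0.5904 -0.2014  0.073 ]
Lface top [0.4933 0.0696 0.082 ] [ 0.5117 -0.0471  0.082 ]
yaw back -8.88035939072198 want 8.88035939072198
8.936496322429916
(240, 177) [0.5602 0.3797 0.034 ]
(389, 172) [0.5644 0.2841 0.034 ]
(304, 381) [0.4301 0.3316 0.034 ]
(444, 405) [0.4158 0.2425 0.034 ]
axis scene [ 0.6975 -0.0697  0.126 ] mark [ 0.6273 -0.0832  0.1   ] lug [ 0.6757 -0.0347  0.143 ]
[0.5561 0.3808 0.034 ]
[0.5628 0.2889 0.034 ]
[0.424  0.3343 0.034 ]
[0.4131 0.2461 0.034 ]
mug [array([0.7089, 0.2165, 0.09  ])]
```

Candidates in the top view:
- Black servos at (133,195), (163,194), (146,236) and (174,241). These are the four wanted.
- Green servo-shaped blocks at (184,213), (120,225) and (111,249). These are decoys.

The crop confirms the four are black with a metal disc. The chest is yawed about 8.9°, the left drawer is open about 96 mm, and the collar stands at about 0.35 rad. First I move in front of the left handle with the fingers shut.

Call:
servo_tool(
  rows=[
    [1,[18,-49,0],-10],
    [1,[18,-49,0],-10],
    [1,[18,-49,0],-10],
    [1,[18,-49,0],-10],
    [1,[18,-49,0],-10],
    [1,[18,-49,0],-10],
    [1,[18,-49,0],0],
    [1,[18,-49,0],0],
    [1,[18,-49,0],0],
    [1,[18,-49,0],0],
    [1,[18,-49,0],0],
    [1,[18,-49,0],0],
  ],
)

```text
clock: 1.65
position: [0.4236, -0.0158, 0.2264]
eef_rot: [-179.9, 0.1, 99.1]
ft_force: [-0.1, 0.9, 0.7]
gripper_width: -0.0002
```

Call:
servo_tool(
  rows=[
    [1,[-10,15,-50],0],
    [1,[0,0,-50],0],
    [1,[0,0,-45],0],
    [1,[0,0,-30],0],
    [1,[0,0,0],0],
  ],
)

```text
clock: 2.28
position: [0.4128, -0.0053, 0.0472]
eef_rot: [180.0, 0.1, 98.4]
ft_force: [-0.3, 0.4, 0.7]
gripper_width: -0.0001
```

```bash
python3 - <<'E'
from h import *
s,im=snap('top','t1');print(s['position'],s['ft_force']);crop(im,200,95,350,240,5,'c5')
E
```

```text
[ 0.41282024 -0.00533612  0.0471913 ] [-0.26264879  0.35042779  0.66612128]
```

View pics/c5.png

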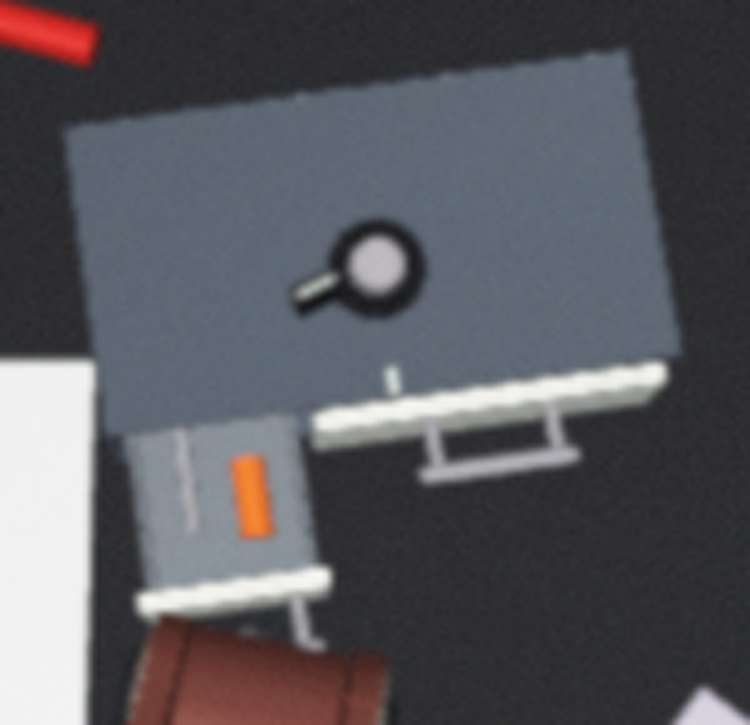

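The fingers are in front of the left handle and clear of it. Pushing along the chest's +x.

Call:
servo_tool(
  rows=[
    [1,[12,2,0],0],
    [1,[12,2,0],0],
    [1,[10,1.6,0],0],
    [1,[10,1.6,0],0],
    [1,[10,1.6,0],0],
    [1,[10,1.6,0],0],
    [1,[10,1.6,0],0],
    [1,[10,1.6,0],0],
    [1,[10,1.6,0],0],
  ],
)

```text
clock: 3.45
position: [0.5174, 0.01, 0.0532]
eef_rot: [179.5, 0.4, 98.4]
ft_force: [-1.5, -1.0, -0.2]
gripper_width: 0.0001
```

Call:
servo_tool(
  rows=[
    [1,[6,1,-1],0],
    [1,[6,1,-1],0],
    [1,[5,0.8,0],0],
    [1,[4,0.6,0],0],
  ],
)

```text
clock: 3.95
position: [0.538, 0.0133, 0.0515]
eef_rot: [179.9, 0.4, 98.5]
ft_force: [-21.0, -3.5, 16.7]
gripper_width: 0.0002
```

Call:
servo_tool(
  rows=[
    [1,[4,0.6,1],0],
    [1,[3,0.5,1],0],
  ],
)

```text
clock: 4.2
position: [0.5374, 0.0132, 0.052]
eef_rot: [-178.8, 0.3, 98.5]
ft_force: [-10.5, -2.8, 5.3]
gripper_width: -0.0
```

Call:
servo_tool(
  rows=[
    [1,[-25,-4,0],0],
    [1,[-25,-4,0],0],
    [1,[0,-40,50],0],
    [1,[0,-50,50],0],
    [1,[0,-50,0],0],
  ],
)

```text
clock: 4.82
position: [0.4865, -0.1319, 0.1506]
eef_rot: [-179.0, 0.4, 98.9]
ft_force: [0.7, 0.2, 0.4]
gripper_width: 0.0
```

```bash
python3 - <<'E'
from h import *
s,im=snap('top','t2');print(s['position'],s['ft_force']);crop(im,200,95,350,240,5,'c6');crop(im,85,160,225,275,5,'c7')
s,im=snap('scene','s2');crop(im,130,170,290,280,5,'c8')
E
```

```text
[ 0.48654292 -0.13189643  0.15057908] [0.7208167  0.15022028 0.37089932]
```

View pics/c6.png

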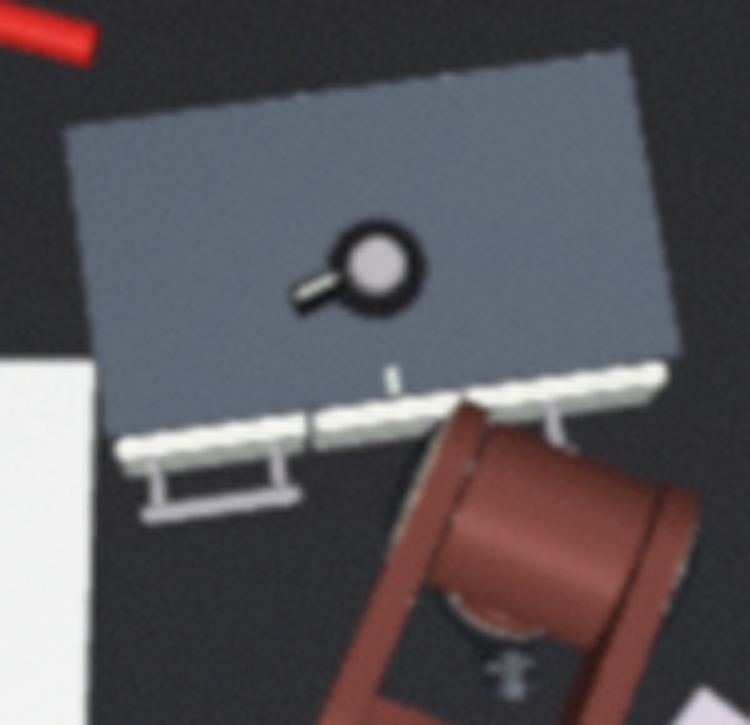

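View pics/c8.png

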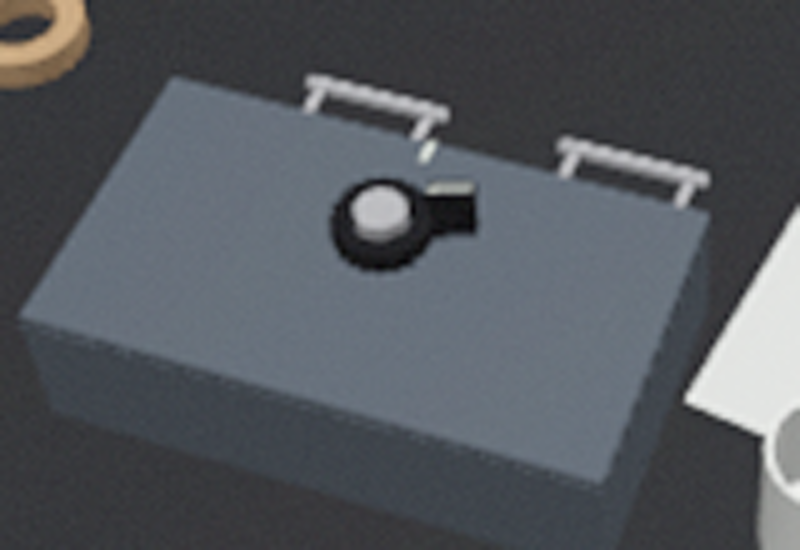

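Call:
servo_tool(
  rows=[
    [0.18,[24,-5,0],0],
    [0.18,[24,-5,0],0],
    [0.18,[24,-5,0],0],
    [0.18,[24,-6,0],0],
    [0.18,[0,0,0],0],
    [0.18,[0,0,0],0],
  ],
)

```text
clock: 5.68
position: [0.5834, -0.1517, 0.1448]
eef_rot: [-178.8, 0.1, 98.5]
ft_force: [-0.7, 0.1, -0.1]
gripper_width: 0.0349
```

```bash
python3 - <<'E'
from h import *
g=lambda u,v,z:onz('scene',130+(u-2)/5,170+(v-2)/5,z)
print(g(308,79,.073),g(446,113,.073))
s,im=snap('wrist','w3');print(s['position'],s['gripper_width'],s['eef_rot'])
E
```

```text
[ 0.59078229 -0.19901431  0.073     ] [ 0.57547266 -0.10317342  0.073     ]
[ 0.58340891 -0.15168973  0.14482585] 0.034908627469661786 [-1.78751393e+02  8.18075524e-02  9.85063993e+01]
```

View pics/w3.png

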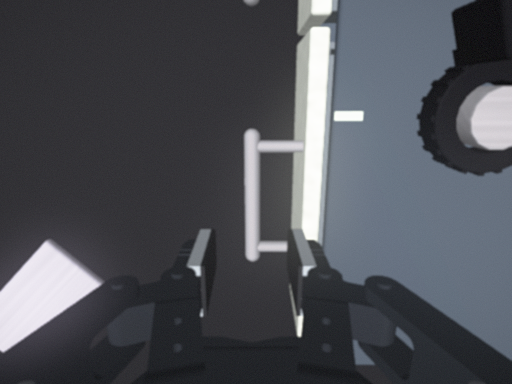

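Call:
servo_tool(
  rows=[
    [0.4,[0,0,-20],0],
    [0.4,[0,0,-20],0],
    [0.4,[0,0,-20],0],
    [0.4,[0,0,-20],0],
    [0.4,[0,0,-14],0],
    [0.4,[0,0,0],0],
  ],
)

```text
clock: 6.48
position: [0.5775, -0.1507, 0.0416]
eef_rot: [-178.2, -0.1, 98.5]
ft_force: [-2.9, 0.2, 0.8]
gripper_width: 0.0258
```

Call:
servo_tool(
  rows=[
    [1,[0,0,0],0],
    [1,[0,0,0],0],
    [1,[0,0,0],0],
    [1,[0,0,0],0],
  ],
)

```text
clock: 6.98
position: [0.5781, -0.1507, 0.0414]
eef_rot: [-178.2, -0.1, 98.5]
ft_force: [-1.7, 0.3, -0.1]
gripper_width: 0.0091
```

Bar gripped (9 mm). Pulling the drawer open.

Call:
servo_tool(
  rows=[
    [1,[-8,-1.3,0],0],
    [1,[-10,-1.6,0],0],
    [1,[-10,-1.6,0],0],
    [1,[-10,-1.6,0],0],
    [1,[-10,-1.6,0],0],
    [1,[-10,-1.6,0],0],
    [1,[-10,-1.6,0],0],
    [1,[-10,-1.6,0],0],
    [1,[-8,-1.3,0],0],
  ],
)

```text
clock: 8.1
position: [0.4869, -0.1649, 0.0414]
eef_rot: [-178.4, -0.1, 98.5]
ft_force: [0.8, 1.3, -2.2]
gripper_width: 0.0091
```

Call:
servo_tool(
  rows=[
    [1,[-6,-1,0],0],
    [1,[-5,-0.8,0],0],
    [1,[-5,-0.8,0],0],
    [1,[-5,-0.8,0],0],
  ],
)

```text
clock: 8.6
position: [0.473, -0.1672, 0.0416]
eef_rot: [-179.9, 0.0, 98.3]
ft_force: [32.3, 6.0, -23.3]
gripper_width: 0.0092
```

Call:
servo_tool(
  rows=[
    [0.4,[3,0.5,0],0],
    [0.4,[0,0,0],0],
    [0.4,[0,0,0],0],
    [0.4,[0,0,30],0],
    [0.4,[0,0,50],0],
    [0.0,[0,40,50],0],
    [0.0,[0,55,20],0],
    [0.0,[0,55,0],0],
    [0.0,[0,55,0],0],
    [0.0,[0,55,0],0],
    [0.0,[0,50,0],0],
    [0.0,[0,0,0],0],
  ],
)

```text
clock: 10.1
position: [0.472, 0.1492, 0.1985]
eef_rot: [-179.9, 0.1, 98.0]
ft_force: [-0.3, -0.1, -0.6]
gripper_width: 0.0428
```

```bash
python3 - <<'E'
from h import *
s,im=snap('wrist','w4');print(s['position'],s['gripper_width'],s['eef_rot'])
s,im=snap('top','t4');crop(im,85,95,350,275,3,'c9')
E
```

```text
[0.47202437 0.14920378 0.19853419] 0.04279549683310686 [-1.79902224e+02  1.35701185e-01  9.79763921e+01]
```

View pics/w4.png

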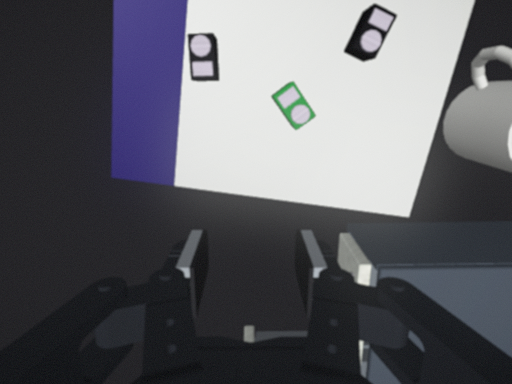

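View pics/c9.png

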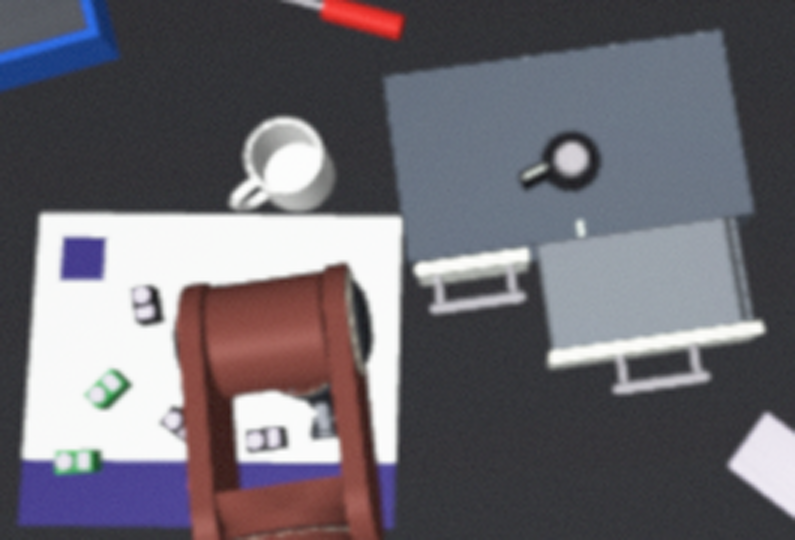

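Call:
servo_tool(
  rows=[
    [0.0,[0,45,30],0],
    [0.0,[0,45,30],0],
    [0.0,[0,0,0],0],
    [0.0,[0,0,0],0],
  ],
)

```text
clock: 10.7
position: [0.4729, 0.2322, 0.2581]
eef_rot: [-179.7, 0.4, 97.2]
ft_force: [0.3, -0.3, 0.4]
gripper_width: 0.0427
```

```bash
cat >> h.py <<'E'
def servos(im,s,cam='wrist',verbose=True):
    g=im.astype(int);mx=g.max(2);mn=g.min(2)
    dark=((mx<75)).astype(np.uint8)
    n,lab,st,ce=cv2.connectedComponentsWithStats(dark)
    out=[]
    for i in range(1,n):
        x,y,w,h,a=st[i]
        if a<150 or w>110 or h>110 or x==0 or y==0 or x+w>=512: continue
        cnt=cv2.findContours((lab==i).astype(np.uint8),cv2.RETR_EXTERNAL,cv2.CHAIN_APPROX_NONE)[0][0]
        m=np.zeros(dark.shape,np.uint8);cv2.drawContours(m,[cv2.convexHull(cnt)],-1,1,-1)
        m=cv2.erode(m,np.ones((3,3)))
        br=((mn>120)&(m>0)).astype(np.uint8)
        k,l2,s2,c2=cv2.connectedComponentsWithStats(br)
        bl=sorted([(s2[j][4],tuple(c2[j])) for j in range(1,k) if s2[j][4]>30],reverse=True)[:2]
        if len(bl)<2: continue
        P=[onz(cam,*b[1],.034,s) for b in bl]
        d=P[1]-P[0]; c=(P[0]+P[1])/2
        ang=np.degrees(np.arctan2(d[1],d[0]))
        out.append((c,ang)); print('servo c',c.round(4),'long axis deg',round(ang,1),'sep',round(np.hypot(*d[:2]),4),'px',(x+w//2,y+h//2),a,[b[0] for b in bl])
    return out
def yawfor(ang,cur):
    # jaw dir = yaw-90 ; must be perp to ang -> yaw = ang mod 180
    return [ (ang-cur+90)%180-90 ]
E
python3 - <<'E'
from h import *
s,im=snap('wrist','w5');print(s['position'],s['gripper_width'],s['eef_rot'])
servos(im,s)
E
```

```text
[0.47290631 0.23220741 0.25808604] 0.042722981001037046 [-179.70085906    0.37133253   97.17977594]
servo c [0.5542 0.3801 0.034 ] long axis deg 8.4 sep 0.0175 px (np.int32(345), np.int32(30)) 423 [np.int32(228), np.int32(149)]
servo c [0.4256 0.3335 0.034 ] long axis deg 51.7 sep 0.0176 px (np.int32(222), np.int32(62)) 235 [np.int32(208), np.int32(179)]
servo c [0.5617 0.2896 0.034 ] long axis deg -110.1 sep 0.0166 px (np.int32(334), np.int32(115)) 267 [np.int32(181), np.int32(114)]
```

View pics/w5.png

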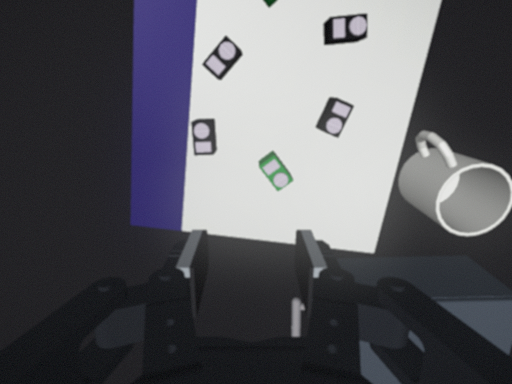

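```bash
python3 - <<'E'
from h import *
im=cv2.imread('pics/w5.png')[:,:,::-1]
crop(im,180,110,310,200,6,'c10')
g=im[110:160,190:220].max(2)
print(g[5:45:3,::2])
s=state()
a=onz('wrist',202,131,.036,s);b=onz('wrist',203.5,147,.032,s);print(a,b,(a+b)/2,np.degrees(np.arctan2(*(a-b)[[1,0]])))
E
```

```text
[[216 224 222 223 223 224 223 225 224 224 225 226 225 224 225]
 [214 225 223 205 187 175 176 177 169 168 168 164 192 225 223]
 [203 149  90  55  57  60  63  59  61  61  60  58 127 222 225]
 [191  86  63 129 179 196 192 169 110  69  67  58 118 217 224]
 [219 109 139 200 203 202 203 204 198 136  67  63 104 217 225]
 [222 124 170 205 205 204 204 206 208 180  88  63 100 216 223]
 [219 131 149 203 205 203 203 202 205 168  74  63  86 195 223]
 [221 157  74 142 194 203 204 198 167  93  68  67  76 180 225]
 [226 183  66  60  72  89  94  77  67  66  68  68  71 173 225]
 [223 187 100 159 169 169 172 174 176 179 149  68  68 166 224]
 [222 196 108 192 206 204 206 205 206 209 175  78  66 160 225]
 [222 208 114 180 204 204 204 205 204 208 178  84  65 131 220]
 [220 216 119 151 191 191 192 178 175 176 151  83  89 185 224]
 [222 217 147  95 109 113 113 118 119 122 131 143 195 224 221]]
[0.41203806 0.25346855 0.036     ] [0.41472797 0.23446716 0.032     ] [0.41338301 0.24396785 0.034     ] 98.05746257445674
```

View pics/c10.png

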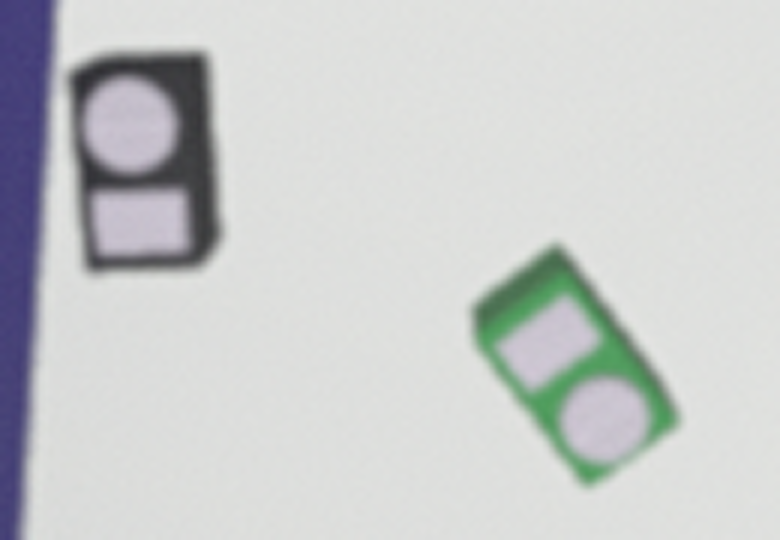

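Taking the nearest one first, servo D at (0.4135, 0.244), long axis 98°.

Call:
servo_tool(
  rows=[
    [0.0,[-20,4,-50],0.9],
    [0.0,[-20,4,-50],0],
    [0.0,[-19,4,-50],0],
    [0.0,[0,0,-40],0],
    [0.0,[0,0,0],0],
  ],
)

```text
clock: 11.38
position: [0.4102, 0.2355, 0.0597]
eef_rot: [-179.5, 0.5, 97.4]
ft_force: [0.3, 0.1, 0.1]
gripper_width: 0.0427
```

```bash
python3 - <<'E'
from h import *
s,im=snap('wrist','w6');print(s['position'],s['eef_rot']);print(proj('wrist',np.array([.4135,.244,.034]),s))
E
```

```text
[0.4101803  0.23552964 0.05968667] [-179.46386914    0.54265524   97.42769004]
[260.02079588 209.7729052 ]
```

View pics/w6.png

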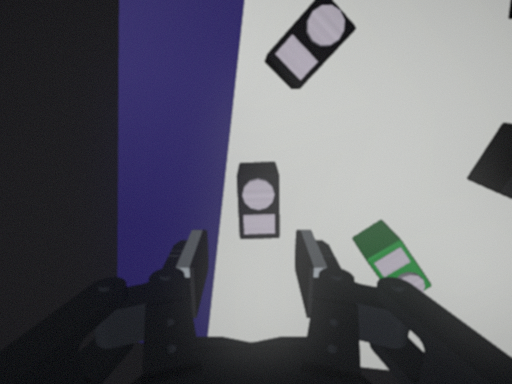

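Call:
servo_tool(
  rows=[
    [0.0,[3,8,0],0.6],
    [0.0,[0,0,-20],0],
    [0.0,[0,0,-20],0],
    [0.0,[0,0,-8],0],
    [0.0,[0,0,0],0],
  ],
)

```text
clock: 12.05
position: [0.4269, 0.2487, 0.0328]
eef_rot: [179.4, 0.3, 98.0]
ft_force: [0.7, 0.0, -0.7]
gripper_width: 0.0427
```

```bash
python3 - <<'E'
from h import *
s,im=snap('wrist','w7');print(s['position'],s['eef_rot'],s['joint_vel'],s['ft_force']);print(proj('wrist',np.array([.4135,.244,.034]),s))
E
```

```text
[0.42687763 0.24870446 0.03282815] [179.43472973   0.28778719  98.0243605 ] [ 0.09819843 -1.51867296 -3.1935454  -0.12621983  5.89536985 -0.25126077] [ 0.65819898  0.04216768 -0.69370961]
[224.30631605 249.36980211]
```

View pics/w7.png

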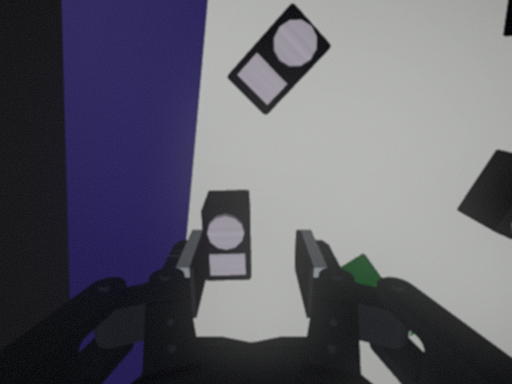

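Call:
servo_tool(
  rows=[
    [0.0,[0,0,20],0],
    [0.0,[0,0,0],0],
    [0.0,[0,0,0],0],
  ],
)

```text
clock: 12.48
position: [0.4309, 0.2504, 0.0569]
eef_rot: [178.9, 0.2, 98.0]
ft_force: [0.1, -0.5, -1.1]
gripper_width: 0.0426
```

Call:
servo_tool(
  rows=[
    [0.0,[0,0,0],0],
    [0.0,[0,0,0],0],
  ],
)

```text
clock: 12.72
position: [0.4303, 0.2502, 0.0558]
eef_rot: [179.0, 0.2, 98.0]
ft_force: [-0.0, 0.4, -0.9]
gripper_width: 0.0432
```

Call:
servo_tool(
  rows=[
    [0.0,[-8,-3,0],0],
    [0.0,[-8,-3,0],0],
    [0.0,[0,0,0],0],
    [0.0,[0,0,0],0],
  ],
)

```text
clock: 13.22
position: [0.412, 0.2433, 0.0545]
eef_rot: [179.1, 0.2, 98.0]
ft_force: [0.5, 0.4, -1.2]
gripper_width: 0.0424
```

Call:
servo_tool(
  rows=[
    [0.0,[1,1,-15],0],
    [0.0,[0,0,-15],0],
    [0.0,[0,0,0],0],
  ],
)

```text
clock: 13.6
position: [0.4128, 0.2442, 0.0219]
eef_rot: [179.2, 0.2, 98.0]
ft_force: [-0.6, -0.3, -0.3]
gripper_width: 0.0429
```

Call:
servo_tool(
  rows=[
    [0.0,[1,0,-12],0],
    [0.0,[0,0,0],0],
    [1,[0,0,0],0],
    [1,[0,0,0],0],
    [1,[0,0,0],0],
    [1,[0,0,0],0],
  ],
)

```text
clock: 14.35
position: [0.4144, 0.2444, 0.0094]
eef_rot: [179.1, 0.2, 98.0]
ft_force: [-0.1, -0.4, 0.0]
gripper_width: 0.0229
```

Call:
servo_tool(
  rows=[
    [1,[0,0,30],0],
    [1,[0,0,50],0],
    [1,[0,-10,50],0.5],
    [1,[18,-47,30],0.4],
    [1,[18,-47,0],0],
    [1,[18,-47,0],0],
    [1,[18,-47,0],0],
    [1,[18,-47,0],0],
    [1,[18,-47,0],0],
    [1,[18,-47,0],0],
    [1,[18,-40,0],0],
    [1,[0,0,0],0],
  ],
)

```text
clock: 15.85
position: [0.5591, -0.1482, 0.1757]
eef_rot: [178.9, 0.4, 99.1]
ft_force: [0.3, 0.7, 0.0]
gripper_width: 0.0229
```

Call:
servo_tool(
  rows=[
    [1,[0,0,0],0],
    [1,[0,0,0],0],
  ],
)

```text
clock: 16.1
position: [0.5584, -0.1469, 0.1751]
eef_rot: [178.9, 0.3, 99.2]
ft_force: [-0.1, -0.2, -0.4]
gripper_width: 0.0229
```

Call:
servo_tool(
  rows=[
    [1,[15,-39,-30],0],
    [1,[15,-39,-20],0],
    [1,[0,0,0],0],
    [1,[0,0,0],0],
    [1,[0,0,0],0],
  ],
)

```text
clock: 16.73
position: [0.5894, -0.2201, 0.1261]
eef_rot: [178.8, 0.3, 99.6]
ft_force: [-0.0, 1.1, -0.8]
gripper_width: 0.0227
```

```bash
python3 - <<'E'
from h import *
s,im=snap('wrist','w8');print(s['position'],s['eef_rot'])
s,im=snap('top','t8');crop(im,200,95,350,240,5,'c11')
ex=np.array([.988,.155]);ey=np.array([-.155,.988]);t=np.array([.607,-.149])
for a,b,z in [(-83.5,101,.064),(-99.5,101,.082),(22,101,.1)]:
    p=t+ex*a/1e3+ey*b/1e3; print(a,b,proj('wrist',np.array([*p,z]),s),(proj('top',np.array([*p,z]))-[200,95])*5+2)
E
```

```text
[ 0.58940056 -0.22011184  0.12606515] [178.75475687   0.30358555  99.6460716 ]
-83.5 101 [149.76699163 -97.69147225] [353.21171311 582.90327252]
-99.5 101 [ 105.21688354 -120.12955577] [358.37101079 605.45332964]
22 101 [ 372.31571094 -137.81941882] [329.55723187 407.8053036 ]
```

View pics/w8.png

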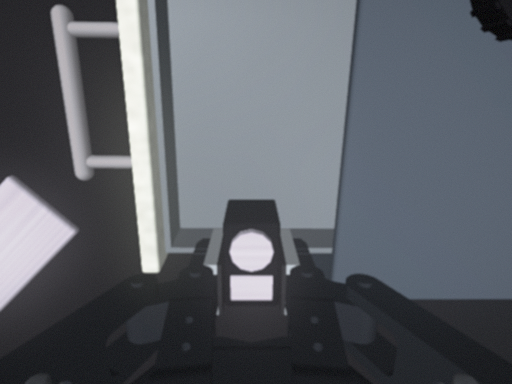

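View pics/c11.png

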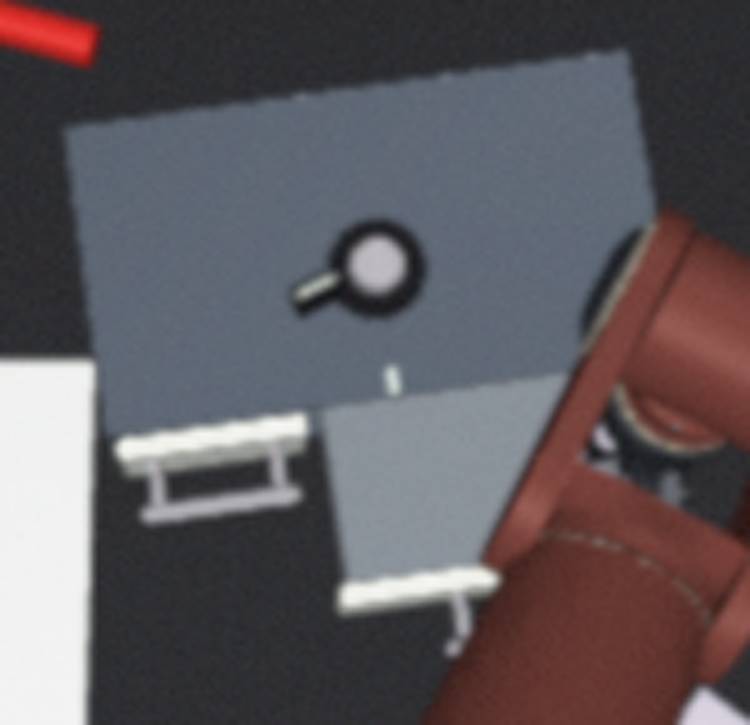

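```bash
python3 - <<'E'
from h import *
s=state()
ex=np.array([.988,.155]);ey=np.array([-.155,.988]);t=np.array([.607,-.149])
for a,b,z in [(-30,-101,.03),(-30,-103,.064),(-83.5,-50,.03)]:
    p=t+ex*a/1e3+ey*b/1e3; print(a,b,proj('wrist',np.array([*p,z]),s))
E
```

```text
-30 -101 [246.3088674  225.70923169]
-30 -103 [246.66330024 247.45487794]
-83.5 -50 [177.68951681 164.72906218]
```

The predicted tray edges match the image. Lowering the servo into the tray.

Call:
servo_tool(
  rows=[
    [1,[-1,0,-25],0],
    [1,[0,0,-25],0],
    [1,[0,0,-15],0],
    [1,[0,0,0],0],
    [1,[0,0,0],0],
  ],
)

```text
clock: 17.45
position: [0.5907, -0.2191, 0.0645]
eef_rot: [178.4, 0.6, 99.8]
ft_force: [0.2, -0.8, -0.1]
gripper_width: 0.0227
```

Call:
servo_tool(
  rows=[
    [1,[0,0,-12],0],
    [1,[0,0,-9],0],
    [1,[0,0,0],0],
    [1,[0,0,0],0],
  ],
)

```text
clock: 17.95
position: [0.5917, -0.2196, 0.0439]
eef_rot: [178.2, 0.7, 99.8]
ft_force: [-0.0, 0.3, -0.9]
gripper_width: 0.0227
```

Call:
servo_tool(
  rows=[
    [1,[0,0,-3],0],
    [1,[0,0,0],0],
    [0.1,[0,0,0],0],
    [0.1,[0,0,0],0],
    [0.1,[0,0,0],0],
    [0.1,[0,0,20],0],
    [0.1,[0,0,40],0],
    [0.0,[0,0,40],0],
    [0.0,[0,50,20],0],
    [0.0,[-10,50,20],0],
    [0.0,[-10,50,0],0],
    [0.0,[-10,50,0],0],
  ],
)

```text
clock: 19.45
position: [0.5617, -0.0185, 0.1993]
eef_rot: [177.8, 1.0, 99.5]
ft_force: [-0.5, 0.4, 0.1]
gripper_width: 0.0428
```

Call:
servo_tool(
  rows=[
    [0.0,[-10,55,0],0],
    [0.0,[-10,55,0],0],
    [0.0,[-10,55,0],0],
    [0.0,[-20,55,10],0],
    [0.0,[-20,0,0],0],
    [0.0,[0,0,0],0],
  ],
)

```text
clock: 20.2
position: [0.4917, 0.2143, 0.2241]
eef_rot: [176.5, 0.9, 99.9]
ft_force: [-0.0, 0.0, -0.5]
gripper_width: 0.0425
```

```bash
python3 - <<'E'
from h import *
s,im=snap('wrist','w9');print(s['position'],s['gripper_width'],s['eef_rot'])
servos(im,s)
s,im=snap('top','t9');crop(im,85,95,350,275,3,'c12')
E
```

```text
[0.49173712 0.2142735  0.22408119] 0.04253262734730008 [176.47843771   0.89049148  99.89366203]
servo c [0.4254 0.3347 0.034 ] long axis deg -124.4 sep 0.0192 px (np.int32(194), np.int32(27)) 514 [np.int32(302), np.int32(265)]
servo c [0.5622 0.2892 0.034 ] long axis deg -109.2 sep 0.0174 px (np.int32(317), np.int32(100)) 399 [np.int32(211), np.int32(166)]
```

View pics/c12.png

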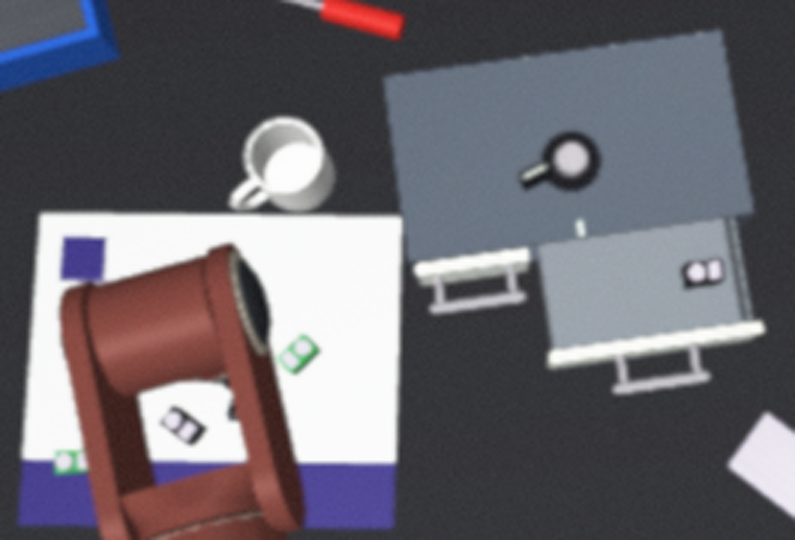

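View pics/w9.png

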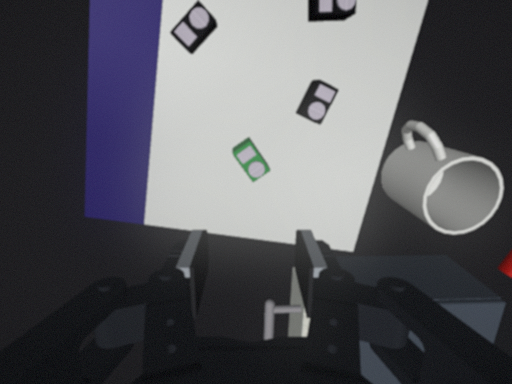

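Call:
servo_tool(
  rows=[
    [0.0,[18,19,-20],-9.6],
    [0.0,[18,19,-20],-9.6],
    [0.0,[18,19,-30],-9.6],
    [0.0,[16,18,-30],0],
    [0.0,[0,0,-30],0],
    [0.0,[0,0,-20],0],
    [0.0,[0,0,0],0],
    [0.0,[0,0,0],0],
  ],
)

```text
clock: 21.3
position: [0.5745, 0.2852, 0.0744]
eef_rot: [175.9, 0.6, 69.3]
ft_force: [-0.5, 0.4, 0.5]
gripper_width: 0.0422
```

```bash
python3 - <<'E'
from h import *
s,im=snap('wrist','w10');print(s['position'],s['eef_rot']);print(proj('wrist',np.array([.5622,.289,.034]),s)); servos(im,s)
E
```

```text
[0.5744533  0.28519656 0.07435604] [175.87663823   0.63811863  69.27265719]
[226.33774247 214.41759301]
servo c [0.5545 0.3812 0.034 ] long axis deg -166.0 sep 0.0187 px (np.int32(153), np.int32(71)) 1858 [np.int32(835), np.int32(704)]
servo c [0.5622 0.2875 0.034 ] long axis deg 74.1 sep 0.0203 px (np.int32(227), np.int32(209)) 1258 [np.int32(491), np.int32(470)]
```

View pics/w10.png

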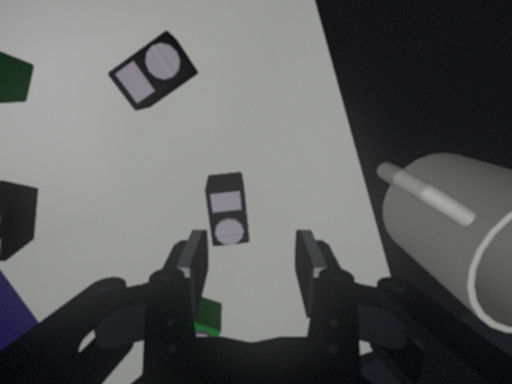

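Call:
servo_tool(
  rows=[
    [0.0,[-6,1,0],3],
    [0.0,[-6,1,0],0],
    [0.0,[0,0,-15],0],
    [0.0,[0,0,-10],0],
    [0.0,[0,0,0],0],
    [0.0,[0,0,0],0],
  ],
)

```text
clock: 22.1
position: [0.5642, 0.2877, 0.052]
eef_rot: [175.6, 0.4, 72.2]
ft_force: [-0.1, 0.5, -0.1]
gripper_width: 0.0425
```

Call:
servo_tool(
  rows=[
    [0.0,[-3,0,-15],0.5],
    [0.0,[0,0,-14],0],
    [0.0,[0,0,-10],0],
    [0.0,[0,0,0],0],
    [0.0,[0,0,0],0],
  ],
)

```text
clock: 22.72
position: [0.5605, 0.2875, 0.0094]
eef_rot: [175.6, 0.4, 72.7]
ft_force: [0.5, -0.4, 0.2]
gripper_width: 0.0428
```

Call:
servo_tool(
  rows=[
    [1,[0,0,0],0],
    [1,[0,0,0],0],
    [1,[0,0,0],0],
    [1,[0,0,0],0],
    [1,[0,0,30],0],
    [1,[0,0,40],0],
    [1,[0,0,40],0],
    [1,[0,0,30],0],
    [1,[0,0,0],0],
  ],
)

```text
clock: 23.85
position: [0.5594, 0.287, 0.1531]
eef_rot: [175.7, 0.5, 72.7]
ft_force: [0.5, -0.1, -0.4]
gripper_width: 0.0227
```

Call:
servo_tool(
  rows=[
    [1,[0,-30,20],5],
    [1,[0,-40,5],5],
    [1,[0,-40,0],5],
    [1,[2,-40,0],5],
    [1,[2,-40,0],5],
    [1,[2,-40,0],1],
    [1,[2,-40,0],0],
    [1,[2,-40,0],0],
    [1,[2,-40,0],0],
    [1,[2,-40,0],0],
    [1,[2,-40,0],0],
    [1,[0,0,0],0],
  ],
)

```text
clock: 25.35
position: [0.5621, -0.1551, 0.1508]
eef_rot: [177.5, 0.1, 99.7]
ft_force: [0.1, 0.4, 0.1]
gripper_width: 0.0228
```

Call:
servo_tool(
  rows=[
    [1,[0,0,0],0],
  ],
)

```text
clock: 25.48
position: [0.5612, -0.1546, 0.1489]
eef_rot: [177.6, 0.0, 99.7]
ft_force: [-0.3, 0.9, -1.4]
gripper_width: 0.0224
```

Call:
servo_tool(
  rows=[
    [1,[10,-10,-20],-0.8],
    [1,[10,-10,-20],0],
    [1,[0,0,-20],0],
    [1,[0,0,-15],0],
    [1,[0,0,0],0],
    [1,[0,0,0],0],
  ],
)

```text
clock: 26.22
position: [0.5798, -0.1687, 0.0684]
eef_rot: [177.8, -0.2, 99.2]
ft_force: [0.5, 0.0, -0.1]
gripper_width: 0.0228
```

Call:
servo_tool(
  rows=[
    [1,[1,-4,-12],0],
    [1,[0,0,-12],0],
    [1,[0,0,0],0],
    [1,[0,0,0],0],
  ],
)

```text
clock: 26.72
position: [0.5817, -0.1735, 0.0443]
eef_rot: [177.7, -0.1, 99.2]
ft_force: [0.1, 0.2, -0.9]
gripper_width: 0.0228
```

Call:
servo_tool(
  rows=[
    [1,[0,0,-3],0],
    [1,[0,0,0],0],
    [0.1,[0,0,0],0],
    [0.1,[0,0,0],0],
    [0.1,[0,0,0],0],
    [0.1,[0,0,20],0],
    [0.1,[0,0,40],0],
    [0.0,[0,0,40],0],
    [0.0,[-5,40,20],0],
    [0.0,[-5,40,20],0],
    [0.0,[-5,40,0],0],
    [0.0,[-5,40,0],0],
  ],
)

```text
clock: 28.22
position: [0.5654, -0.0122, 0.2003]
eef_rot: [176.6, 0.3, 98.9]
ft_force: [0.6, -0.3, 1.1]
gripper_width: 0.0427
```

Call:
servo_tool(
  rows=[
    [0.0,[-15,45,0],0],
    [0.0,[-15,45,0],0],
    [0.0,[-15,45,0],0],
    [0.0,[-15,45,0],0],
    [0.0,[-15,45,0],0],
    [0.0,[-10,20,0],0],
    [0.0,[0,0,0],0],
    [0.0,[0,0,0],0],
  ],
)

```text
clock: 29.22
position: [0.4809, 0.2443, 0.2181]
eef_rot: [175.1, 0.1, 99.2]
ft_force: [0.0, 0.2, -0.8]
gripper_width: 0.0426
```

```bash
python3 - <<'E'
from h import *
s,im=snap('wrist','w11');print(s['position'],s['gripper_width'],s['eef_rot'])
servos(im,s)
s,im=snap('top','t11');crop(im,85,95,350,275,3,'c13')
E
```

```text
[0.48088063 0.24434651 0.21811601] 0.042582220684905976 [1.75116068e+02 1.32220349e-01 9.91708646e+01]
servo c [0.5554 0.3813 0.034 ] long axis deg -165.8 sep 0.0195 px (np.int32(330), np.int32(40)) 603 [np.int32(259), np.int32(238)]
servo c [0.4254 0.3345 0.034 ] long axis deg -124.7 sep 0.0189 px (np.int32(194), np.int32(65)) 388 [np.int32(279), np.int32(245)]
```

View pics/c13.png

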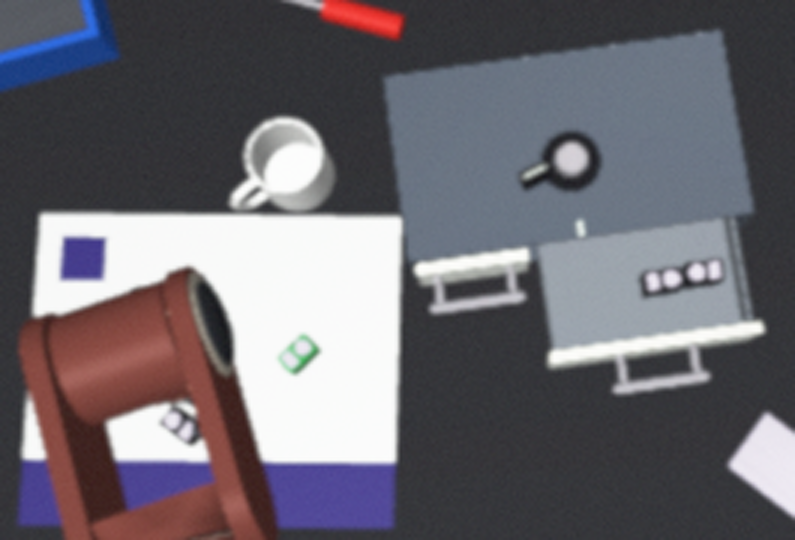

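View pics/w11.png

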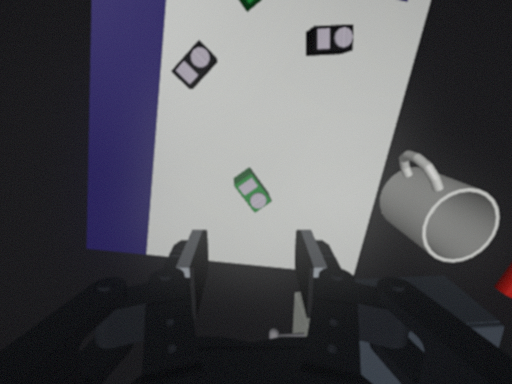

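Call:
servo_tool(
  rows=[
    [0.0,[-9,15,-20],-9],
    [0.0,[-9,15,-20],-9],
    [0.0,[-9,15,-20],-9],
    [0.0,[-9,15,-20],-9],
    [0.0,[-9,15,-20],-9],
    [0.0,[-8,15,-20],0],
    [0.0,[0,0,-20],0],
    [0.0,[0,0,0],0],
    [0.0,[0,0,0],0],
  ],
)

```text
clock: 30.45
position: [0.4326, 0.329, 0.0761]
eef_rot: [174.8, 0.2, 51.7]
ft_force: [0.7, 0.3, 0.5]
gripper_width: 0.0426
```

```bash
python3 - <<'E'
from h import *
s,im=snap('wrist','w12');print(s['position'],s['eef_rot']);servos(im,s)
E
```

```text
[0.43263702 0.32899444 0.07607977] [1.74828400e+02 1.50048478e-01 5.16913539e+01]
servo c [0.3909 0.4428 0.034 ] long axis deg 82.6 sep 0.0176 px (np.int32(70), np.int32(109)) 1540 [np.int32(515), np.int32(33)]
servo c [0.4252 0.3338 0.034 ] long axis deg -125.5 sep 0.0181 px (np.int32(231), np.int32(205)) 1225 [np.int32(533), np.int32(419)]
```

View pics/w12.png

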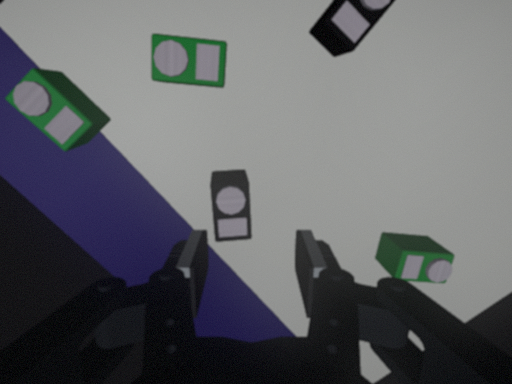

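Call:
servo_tool(
  rows=[
    [0.0,[-4,3,-10],2.5],
    [0.0,[-3,2,-10],0],
    [0.0,[0,0,-10],0],
    [0.0,[0,0,0],0],
    [0.0,[0,0,0],0],
  ],
)

```text
clock: 31.12
position: [0.4259, 0.3344, 0.0455]
eef_rot: [174.8, 0.0, 54.3]
ft_force: [-0.3, 1.2, -0.0]
gripper_width: 0.0427
```

Call:
servo_tool(
  rows=[
    [0.0,[-1,0,-15],0],
    [0.0,[0,0,-12],0],
    [0.0,[0,0,-7],0],
    [0.0,[0,0,0],0],
    [0.0,[0,0,0],0],
  ],
)

```text
clock: 31.75
position: [0.4248, 0.3342, 0.0088]
eef_rot: [174.8, 0.1, 54.3]
ft_force: [0.0, 0.1, 0.8]
gripper_width: 0.0429
```

Call:
servo_tool(
  rows=[
    [1,[0,0,0],0],
    [1,[0,0,0],0],
    [1,[0,0,0],0],
    [1,[0,0,0],0],
    [1,[0,0,30],0],
    [1,[0,0,40],0],
    [1,[0,0,40],0],
    [1,[0,0,40],0],
    [1,[0,0,0],0],
  ],
)

```text
clock: 32.88
position: [0.4234, 0.3334, 0.1628]
eef_rot: [174.8, 0.1, 54.3]
ft_force: [0.6, 0.6, -0.4]
gripper_width: 0.0228
```

Call:
servo_tool(
  rows=[
    [1,[14,-40,5],9],
    [1,[14,-40,5],9],
    [1,[14,-40,0],9],
    [1,[14,-40,0],9],
    [1,[14,-40,0],8.6],
    [1,[14,-40,0],0],
    [1,[14,-40,0],0],
    [1,[14,-40,0],0],
    [1,[14,-40,0],0],
    [1,[14,-40,0],0],
    [1,[10,-30,0],0],
    [1,[0,0,0],0],
  ],
)

```text
clock: 34.38
position: [0.5665, -0.1104, 0.153]
eef_rot: [176.1, -0.1, 100.5]
ft_force: [-0.7, 0.3, -1.4]
gripper_width: 0.0228
```

Call:
servo_tool(
  rows=[
    [1,[0,0,0],0],
  ],
)

```text
clock: 34.5
position: [0.5656, -0.1099, 0.1514]
eef_rot: [176.3, -0.2, 100.5]
ft_force: [-0.2, 0.4, -0.7]
gripper_width: 0.0228
```

Call:
servo_tool(
  rows=[
    [1,[4,-9,-20],-1.5],
    [1,[4,-8,-20],0],
    [1,[0,0,-20],0],
    [1,[0,0,-17],0],
    [1,[0,0,0],0],
    [1,[0,0,0],0],
  ],
)

```text
clock: 35.25
position: [0.5717, -0.1249, 0.0653]
eef_rot: [176.5, -0.4, 99.1]
ft_force: [-0.6, -0.7, -0.6]
gripper_width: 0.0226
```

Call:
servo_tool(
  rows=[
    [1,[0,0,-12],0],
    [1,[0,0,-11],0],
    [1,[0,0,0],0],
    [1,[0,0,0],0],
    [0.1,[0,0,0],0],
    [0.1,[0,0,0],0],
    [0.1,[0,0,0],0],
    [0.1,[0,0,20],0],
    [0.1,[0,0,40],0],
    [0.0,[0,0,40],0],
    [0.0,[-5,40,20],0],
    [0.0,[-5,40,20],0],
  ],
)

```text
clock: 36.75
position: [0.5635, -0.0459, 0.1933]
eef_rot: [176.1, -0.2, 98.8]
ft_force: [0.6, 0.2, 0.4]
gripper_width: 0.0433
```

Call:
servo_tool(
  rows=[
    [0.0,[0,40,0],0],
    [0.0,[0,40,0],0],
    [0.0,[0,40,0],0],
    [0.0,[0,40,0],0],
    [0.0,[0,40,0],0],
    [0.0,[0,40,0],0],
    [0.0,[0,40,0],0],
    [0.0,[0,0,0],0],
    [0.0,[0,0,0],0],
  ],
)

```text
clock: 37.88
position: [0.5668, 0.2453, 0.2153]
eef_rot: [174.5, 0.0, 99.0]
ft_force: [-0.7, -1.2, 0.1]
gripper_width: 0.0428
```

```bash
python3 - <<'E'
from h import *
s,im=snap('wrist','w13');print(s['position'],s['gripper_width'],s['eef_rot'])
servos(im,s)
s,im=snap('top','t13');crop(im,85,95,350,275,3,'c14')
E
```

```text
[0.56677266 0.24525094 0.21528037] 0.04275133157347615 [1.74524539e+02 1.79599500e-02 9.89797308e+01]
servo c [0.555  0.3812 0.034 ] long axis deg -165.6 sep 0.0192 px (np.int32(243), np.int32(24)) 595 [np.int32(289), np.int32(253)]
```

View pics/c14.png

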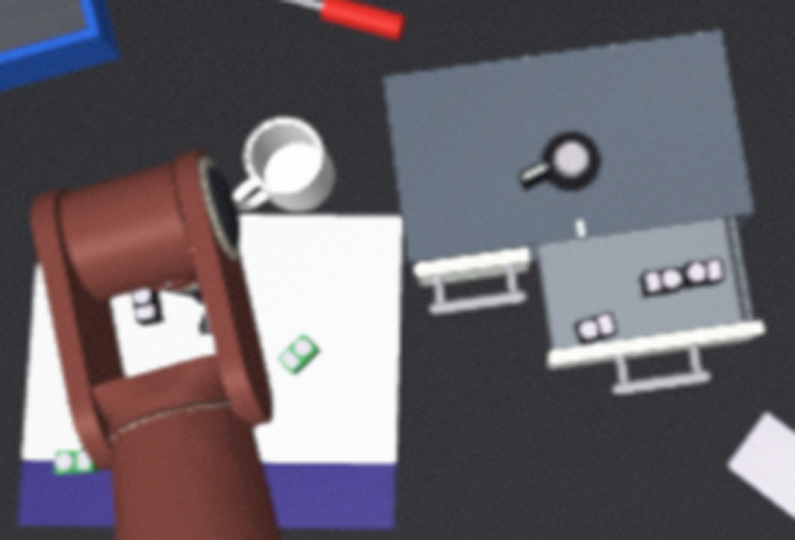

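View pics/w13.png

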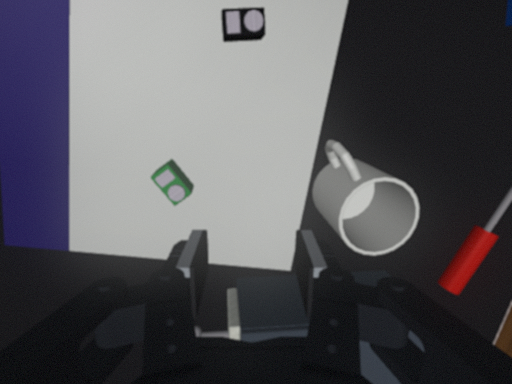

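Call:
servo_tool(
  rows=[
    [0.0,[0,15,0],-9.5],
    [0.0,[0,15,0],-9.5],
    [0.0,[0,15,0],-9.5],
    [0.0,[-2,15,-20],-9.5],
    [0.0,[-2,15,-20],-9.5],
    [0.0,[-2,15,-20],-9.5],
    [0.0,[-2,15,-20],-9.5],
    [0.0,[-2,15,-20],-9.5],
    [0.0,[0,10,-20],-8],
    [0.0,[0,0,0],0],
    [0.0,[0,0,0],0],
  ],
)

```text
clock: 39.35
position: [0.5614, 0.3647, 0.0954]
eef_rot: [174.2, -0.1, 11.2]
ft_force: [0.3, -0.7, 0.4]
gripper_width: 0.0428
```

```bash
python3 - <<'E'
from h import *
s,im=snap('wrist','w14');print(s['position'],s['eef_rot']);servos(im,s);print(proj('wrist',np.array([.555,.3812,.034]),s))
E
```

```text
[0.56140513 0.3646851  0.09538731] [ 1.74158838e+02 -6.12599761e-02  1.11812090e+01]
[216.35889    207.21634914]
```

View pics/w14.png

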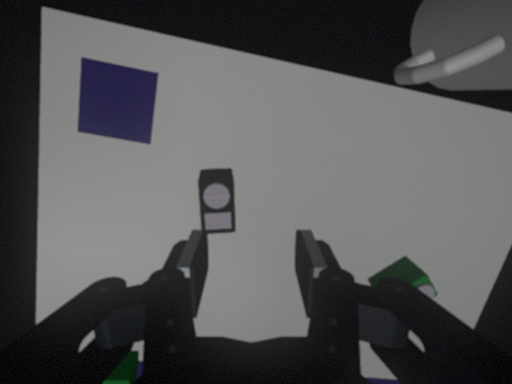

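Call:
servo_tool(
  rows=[
    [0.0,[-3,8,-10],2.5],
    [0.0,[-3,8,-15],0],
    [0.0,[0,0,-15],0],
    [0.0,[0,0,-10],0],
    [0.0,[0,0,0],0],
    [0.0,[0,0,0],0],
  ],
)

```text
clock: 40.15
position: [0.5549, 0.3811, 0.0428]
eef_rot: [174.2, -0.1, 13.9]
ft_force: [0.2, -0.0, -0.0]
gripper_width: 0.0426
```

Call:
servo_tool(
  rows=[
    [0.0,[0,0,-15],0],
    [0.0,[0,0,-12],0],
    [0.0,[0,0,-5],0],
    [0.0,[0,0,0],0],
    [0.0,[0,0,0],0],
  ],
)

```text
clock: 40.78
position: [0.5554, 0.381, 0.0091]
eef_rot: [174.2, -0.2, 13.9]
ft_force: [-0.4, 0.2, -0.6]
gripper_width: 0.0426
```

Call:
servo_tool(
  rows=[
    [1,[0,0,0],0],
    [1,[0,0,0],0],
    [1,[0,0,0],0],
    [1,[0,0,0],0],
    [1,[0,0,30],0],
    [1,[0,0,40],0],
    [1,[0,0,40],0],
    [1,[0,0,40],0],
    [1,[0,0,0],0],
  ],
)

```text
clock: 41.9
position: [0.5539, 0.3801, 0.1624]
eef_rot: [174.1, -0.0, 13.9]
ft_force: [0.2, -0.7, -1.4]
gripper_width: 0.0227
```

```bash
python3 - <<'E'
from h import *
im=cv2.imread('pics/t13.png')[:,:,::-1]
crop(im,250,160,345,235,8,'c15')
ex=np.array([.988,.155]);ey=np.array([-.155,.988]);t=np.array([.607,-.149])
for u,v in [(594,327),(668,281),(703,272)]:
    p=onz('top',85+(u-1)/3,95+(v-1)/3,.064)[:2]-t;print(p@ex,p@ey)
E
```

```text
-0.06580847444631642 0.05886636025936225
-0.029005105485411225 -0.025850773554837007
-0.024894799117872395 -0.06396843293433153
```

View pics/c15.png

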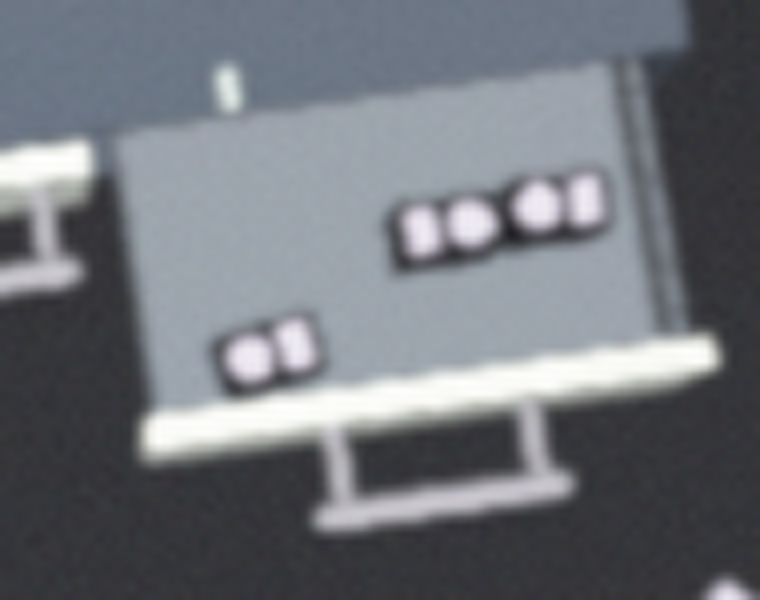

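Call:
servo_tool(
  rows=[
    [1,[0,-35,8],9.5],
    [1,[0,-42,5],9.5],
    [1,[0,-42,0],9.5],
    [1,[0,-42,0],9.5],
    [1,[3,-42,0],9.5],
    [1,[3,-42,0],9.5],
    [1,[3,-42,0],9.5],
    [1,[3,-42,0],9.5],
    [1,[3,-42,0],8],
    [1,[3,-42,0],0],
    [1,[3,-30,0],0],
    [1,[0,0,0],0],
  ],
)

```text
clock: 43.4
position: [0.5637, -0.0768, 0.1549]
eef_rot: [175.2, 0.3, 100.8]
ft_force: [0.8, 0.4, -1.1]
gripper_width: 0.0229
```

Call:
servo_tool(
  rows=[
    [1,[0,0,0],0],
  ],
)

```text
clock: 43.52
position: [0.5629, -0.0762, 0.1536]
eef_rot: [175.3, 0.2, 100.8]
ft_force: [-0.0, 1.0, -0.2]
gripper_width: 0.0229
```

Call:
servo_tool(
  rows=[
    [1,[12,-20,-10],-1.8],
    [1,[12,-20,-20],0],
    [1,[0,0,-20],0],
    [1,[0,0,-15],0],
    [1,[0,0,0],0],
    [1,[0,0,0],0],
  ],
)

```text
clock: 44.28
position: [0.586, -0.1096, 0.0844]
eef_rot: [175.5, 0.0, 99.4]
ft_force: [0.2, 0.3, -0.3]
gripper_width: 0.023
```

```bash
python3 - <<'E'
from h import *
s,im=snap('wrist','w15');print(s['position'],s['eef_rot'])
E
```

```text
[ 0.58596789 -0.10956518  0.08439193] [1.75472745e+02 2.34822697e-02 9.94244251e+01]
```

View pics/w15.png

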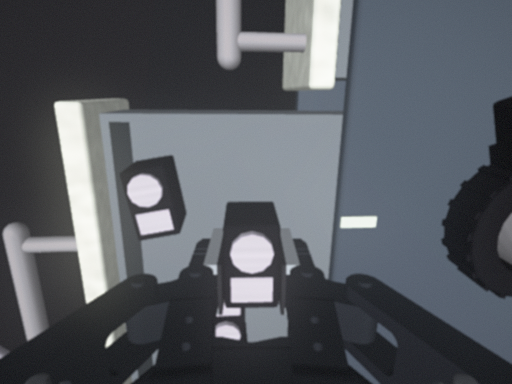

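Call:
servo_tool(
  rows=[
    [1,[1,-7,-12],0],
    [1,[0,0,-12],0],
    [1,[0,0,-10],0],
    [1,[0,0,0],0],
    [1,[0,0,0],0],
  ],
)

```text
clock: 44.95
position: [0.5886, -0.1175, 0.0513]
eef_rot: [175.3, 0.1, 99.4]
ft_force: [-3.5, 0.8, 4.4]
gripper_width: 0.0227
```

Call:
servo_tool(
  rows=[
    [1,[0,0,6],0],
    [1,[-8,-7,0],0],
    [1,[0,0,0],0],
    [1,[0,0,-8],0],
    [1,[0,0,-6],0],
    [1,[0,0,0],0],
  ],
)

```text
clock: 45.7
position: [0.5788, -0.125, 0.0405]
eef_rot: [175.4, 0.0, 99.4]
ft_force: [-0.4, 0.7, -0.9]
gripper_width: 0.0228
```

Call:
servo_tool(
  rows=[
    [0.25,[0,0,0],0],
    [0.25,[0,0,0],0],
    [0.25,[0,0,0],0],
  ],
)

```text
clock: 46.08
position: [0.5792, -0.1249, 0.0408]
eef_rot: [175.4, 0.0, 99.4]
ft_force: [0.2, -0.5, 0.5]
gripper_width: 0.0324
```

Call:
servo_tool(
  rows=[
    [0.25,[0,0,10],0],
    [0.25,[0,0,20],0],
    [0.25,[0,0,30],0],
    [0.25,[0,0,40],0],
    [0.25,[-30,0,30],0],
    [0.25,[-40,0,0],0],
    [0.25,[-40,-10,0],0],
    [0.25,[0,0,0],0],
  ],
)

```text
clock: 47.08
position: [0.4699, -0.1361, 0.1893]
eef_rot: [174.5, 0.6, 99.4]
ft_force: [0.4, 0.8, -0.5]
gripper_width: 0.0322
```

```bash
python3 - <<'E'
from h import *
s,im=snap('wrist','w16');print(s['position'],s['eef_rot'],s['gripper_width'])
s,im=snap('top','t16');crop(im,85,95,350,275,3,'c16')
E
```

```text
[ 0.46986937 -0.13613764  0.18925297] [174.51763403   0.60716865  99.44966149] 0.03219202303257996
```

View pics/c16.png

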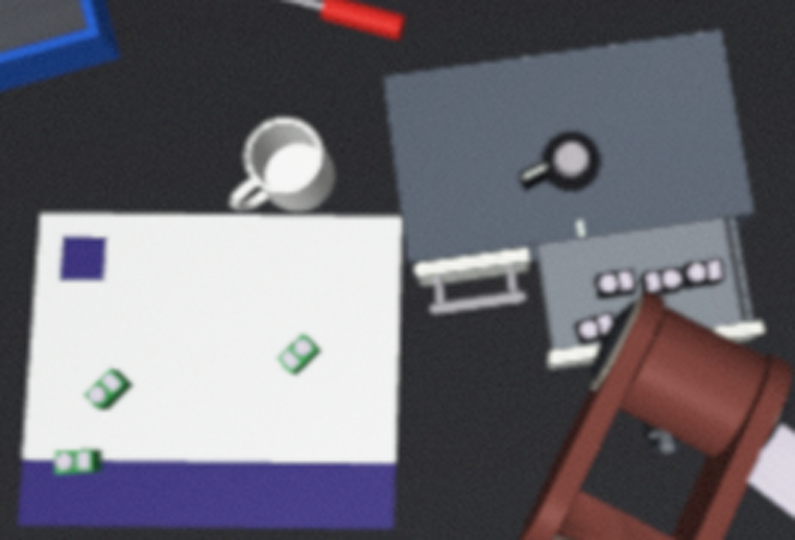

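View pics/w16.png

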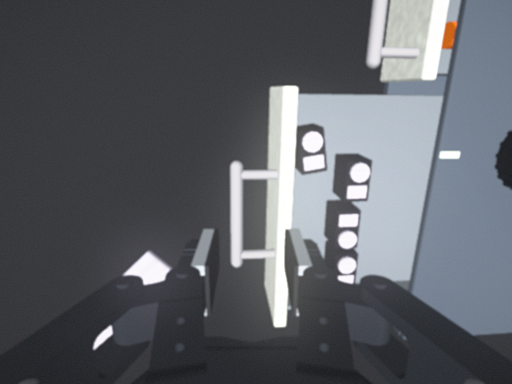

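```bash
python3 - <<'E'
from h import *
a=cv2.imread('pics/t2.png')[160:215,215:275];b=cv2.imread('pics/t16.png')[160:215,215:275]
cv2.imwrite('pics/c17.png',cv2.resize(np.hstack([a,b]),None,fx=6,fy=6,interpolation=cv2.INTER_CUBIC))
crop(cv2.imread('pics/w16.png')[:,:,::-1],350,0,512,110,4,'c18')
E
```

```text
(no output)
```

View pics/c17.png

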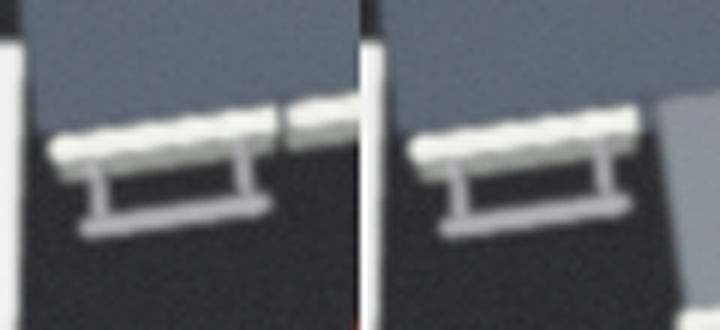

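View pics/c18.png

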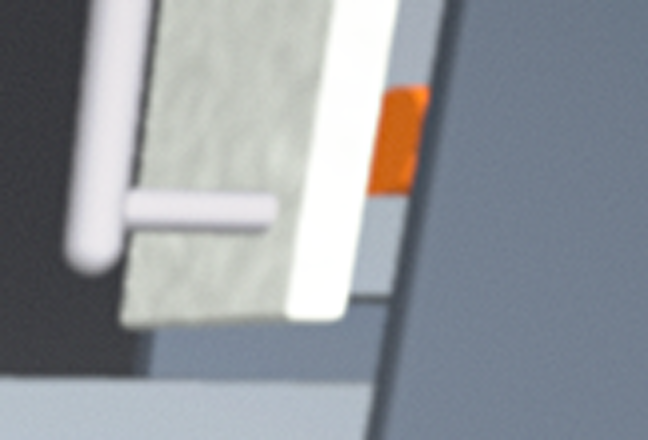

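```bash
python3 - <<'E'
from h import *
ex=np.array([.988,.155]);f=lambda u,v,z:onz('top',200+(u-2)/5,95+(v-2)/5,z)[:2]@ex
print('L handle',f(145,516,.073),f(297,494,.073),'R',f(423,476,.073),f(576,454,.073))
print('face top front edges L',f(120,450,.082),f(303,422,.082),'R',f(316,421,.082),f(662,370,.082))
s=state()
# current wrist view: face top rear edge & chest edge of left drawer
s['position'];
for u,v in [(350+372/4,50/4*1),(350+350/4,310/4)]:
    print('rear top edge x',onz('wrist',u,v,.082,s)[:2]@ex)
for u,v in [(350+440/4,50/4),(350+385/4,310/4)]:
    print('lid edge',onz('wrist',u,v,.1,s)[:2]@ex)
E
```

```text
L handle 0.5525590822385786 0.5524866934871494 R 0.5522780970950151 0.552113446637392
face top front edges L 0.5945696991460862 0.5955495174578855 R 0.5949982371555823 0.5956385378182191
rear top edge x 0.5979059640179702
rear top edge x 0.6026035681375709
lid edge 0.598429175879937
lid edge 0.5970521587946908
```

Call:
servo_tool(
  rows=[
    [1,[-15,-14,0],0],
    [1,[-15,-14,0],0],
    [1,[-15,-13,-20],0],
    [1,[0,0,-25],0],
    [1,[0,0,-25],0],
    [1,[0,0,-25],0],
    [1,[0,0,-20],0],
    [1,[0,0,0],0],
    [1,[0,0,0],0],
  ],
)

```text
clock: 48.3
position: [0.4352, -0.1789, 0.078]
eef_rot: [174.0, 0.8, 99.9]
ft_force: [-0.5, 0.4, 0.3]
gripper_width: -0.0001
```

Call:
servo_tool(
  rows=[
    [1,[-2,0,-14],0],
    [1,[0,0,-13],0],
    [1,[0,0,0],0],
    [1,[0,0,0],0],
  ],
)

```text
clock: 48.8
position: [0.4344, -0.1796, 0.0512]
eef_rot: [173.9, 1.0, 99.9]
ft_force: [0.1, 0.6, -0.6]
gripper_width: -0.0001
```

Call:
servo_tool(
  rows=[
    [1,[10,1.6,0],0],
    [1,[10,1.6,0],0],
    [1,[10,1.6,0],0],
    [1,[10,1.6,0],0],
    [1,[10,1.6,0],0],
    [1,[10,1.6,0],0],
    [1,[10,1.6,0],0],
  ],
)

```text
clock: 49.68
position: [0.5092, -0.1682, 0.0517]
eef_rot: [174.0, 1.0, 99.9]
ft_force: [-1.1, -0.8, 0.3]
gripper_width: 0.0001
```

Call:
servo_tool(
  rows=[
    [1,[10,1.6,0],0],
    [1,[10,1.6,0],0],
    [1,[10,1.6,0],0],
    [1,[8,1.3,0],0],
    [1,[6,1,0],0],
    [1,[4,0.6,0],0],
  ],
)

```text
clock: 50.42
position: [0.561, -0.16, 0.0517]
eef_rot: [174.0, 1.0, 99.9]
ft_force: [-1.5, -1.5, 0.6]
gripper_width: -0.0001
```

Call:
servo_tool(
  rows=[
    [1,[4,0.6,0],0],
    [1,[4,0.6,0],0],
    [1,[4,0.6,0],0],
  ],
)

```text
clock: 50.8
position: [0.5663, -0.159, 0.0507]
eef_rot: [175.1, 0.9, 100.0]
ft_force: [-22.8, -3.4, 16.6]
gripper_width: -0.0002
```

Call:
servo_tool(
  rows=[
    [1,[3,0.5,0],0],
    [1,[-20,-3,0],0],
    [1,[-20,-3,0],0],
    [0.3,[0,0,40],3],
    [0.3,[0,0,45],5],
    [0.3,[0,10,45],5],
    [0.3,[30,20,20],5],
    [0.3,[35,20,0],0],
    [0.3,[35,10,0],0],
    [0.3,[0,0,0],0],
    [0.3,[0,0,0],0],
  ],
)

```text
clock: 52.18
position: [0.6287, -0.1005, 0.2069]
eef_rot: [175.2, 0.9, 118.5]
ft_force: [0.4, 0.4, 0.7]
gripper_width: 0.03
```

```bash
python3 - <<'E'
from h import *
s,im=snap('wrist','w19');print(s['position'],s['eef_rot'],s['gripper_width'])
for p in [(.697,-.0715,.126),(.677,-.036,.143)]:print(proj('wrist',np.array(p),s))
s,im=snap('top','t19');crop(im,200,95,350,240,5,'c19')
E
```

```text
[ 0.62873781 -0.10052809  0.20687839] [175.15099902   0.86110244 118.54893094] 0.030029707067579493
[337.86454516 198.93193383]
[350.62909869 151.0118992 ]
```

View pics/c19.png

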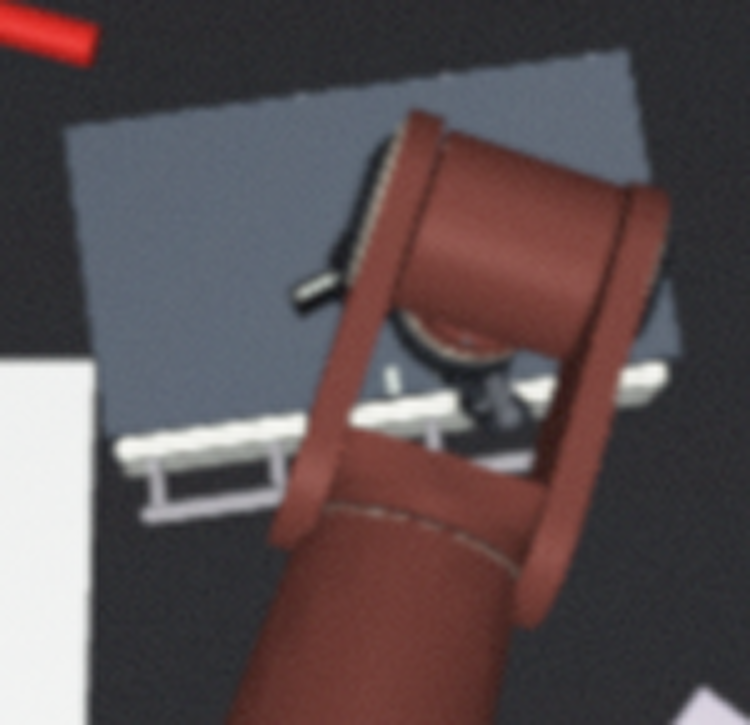

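View pics/w19.png

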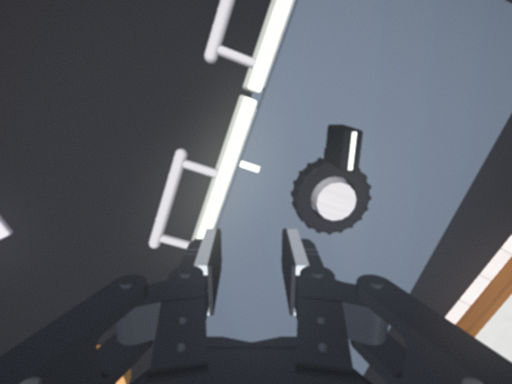

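```bash
python3 - <<'E'
from h import *
s=state()
c=onz('wrist',334,199,.126,s);a=onz('wrist',354.5,132,.143,s);b=onz('wrist',351,170,.143,s)
print(c,a,b,np.degrees(np.arctan2(*(a-b)[[1,0]])),np.degrees(np.arctan2(*((a+b)/2-c)[[1,0]])),np.linalg.norm(((a+b)/2-c)[:2]))
m=[onz('wrist',240,164,.1,s),onz('wrist',259,169.5,.1,s)];print(m, np.degrees(np.arctan2(*(np.mean(m,0)-c)[[1,0]])))
E
```

```text
[ 0.69403947 -0.07331239  0.126     ] [ 0.67183495 -0.02436949  0.143     ] [ 0.6845489  -0.04735487  0.143     ] 118.94839196530725 112.93629065921989 0.040665256321697096
[array([ 0.62076992, -0.0871777 ,  0.1       ]), array([ 0.63673136, -0.08407271,  0.1       ])] -169.32002822277954
```

Call:
servo_tool(
  rows=[
    [0.3,[16,23,0],0],
    [0.3,[16,23,0],0],
    [0.3,[15,22,-10],0],
    [0.3,[0,0,-20],0],
    [0.3,[0,0,0],0],
    [0.3,[0,0,0],0],
  ],
)

```text
clock: 53.02
position: [0.6721, -0.0354, 0.1757]
eef_rot: [175.2, 0.9, 118.1]
ft_force: [0.8, -0.2, -0.5]
gripper_width: 0.0299
```

```bash
python3 - <<'E'
from h import *
s,im=snap('wrist','w20');print(s['position'],s['eef_rot'],s['gripper_width'])
for p in [(.6755,-.033,.143)]:print(proj('wrist',np.array(p),s))
E
```

```text
[ 0.6720648  -0.0353668   0.17565417] [175.23164385   0.86275237 118.13300579] 0.029878292210637956
[253.84830985 216.99898749]
```

View pics/w20.png

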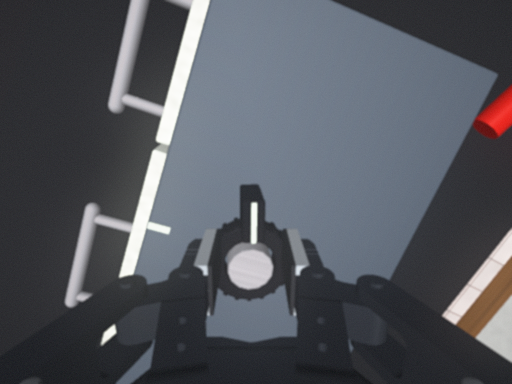

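Call:
servo_tool(
  rows=[
    [0.3,[3,2,-15],0.5],
    [0.3,[0,0,-15],0],
    [0.3,[0,0,-10],0],
    [0.3,[0,0,0],0],
    [0.3,[0,0,0],0],
  ],
)

```text
clock: 53.7
position: [0.6745, -0.0344, 0.1325]
eef_rot: [175.3, 0.8, 118.6]
ft_force: [-0.3, 0.1, 1.1]
gripper_width: 0.0301
```

Call:
servo_tool(
  rows=[
    [0.3,[0.5,1,-9],0],
    [0.3,[0,0,-7],0],
    [0.3,[0,0,0],0],
    [0.3,[0,0,0],0],
  ],
)

```text
clock: 54.2
position: [0.6756, -0.0332, 0.1163]
eef_rot: [175.2, 0.9, 118.6]
ft_force: [1.0, -0.3, -0.0]
gripper_width: 0.0298
```

Call:
servo_tool(
  rows=[
    [1,[0,0,0],0],
    [1,[0,0,0],0],
    [1,[0,0,0],0],
  ],
)

```text
clock: 54.58
position: [0.6757, -0.0332, 0.1168]
eef_rot: [175.3, 0.9, 118.7]
ft_force: [3.0, 0.8, -0.0]
gripper_width: 0.014
```

Call:
servo_tool(
  rows=[
    [1,[-4.6,-2.9,0],7],
    [1,[-4.2,-3.4,0],7],
    [1,[-3.8,-3.9,0],7],
    [1,[-3.3,-4.3,0],7],
  ],
)

```text
clock: 55.08
position: [0.6587, -0.0483, 0.1168]
eef_rot: [175.5, 1.0, 147.7]
ft_force: [1.7, 1.4, -1.1]
gripper_width: 0.0136
```

Call:
servo_tool(
  rows=[
    [1,[-2.7,-4.7,0],7],
    [1,[-2.1,-5,0],7],
    [1,[-1.5,-5.2,0],7],
    [1,[-0.8,-5.4,0],7],
  ],
)

```text
clock: 55.58
position: [0.6511, -0.07, 0.1167]
eef_rot: [175.7, 1.1, 176.7]
ft_force: [0.5, 2.3, -0.8]
gripper_width: 0.014
```

Call:
servo_tool(
  rows=[
    [1,[0,-5,0],6.2],
    [1,[0.5,-4.5,0],6],
    [1,[0,0,0],0],
  ],
)

```text
clock: 55.95
position: [0.6515, -0.0804, 0.1168]
eef_rot: [175.9, 1.1, -170.7]
ft_force: [-0.5, 1.4, 0.0]
gripper_width: 0.0138
```

```bash
python3 - <<'E'
from h import *
s,im=snap('wrist','w21');print(s['position'],s['eef_rot'],s['gripper_width'])
s,im=snap('scene','s21');crop(im,130,170,290,280,5,'c21')
E
```

```text
[ 0.6515403  -0.0804215   0.11676214] [ 175.89149149    1.10340806 -170.69922458] 0.013847968271709777
```

View pics/w21.png

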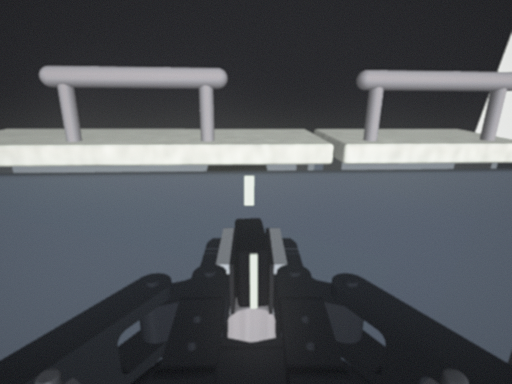

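Call:
servo_tool(
  rows=[
    [0.3,[0,0,0],0],
    [0.3,[0,0,0],0],
    [0.3,[0,0,0],0],
    [0.3,[0,0,15],0],
    [0.3,[0,0,30],0],
    [0.3,[0,0,30],0],
    [0.3,[20,10,20],0],
    [0.3,[20,10,0],0],
    [0.3,[0,0,0],0],
    [0.3,[0,0,0],0],
  ],
)

```text
clock: 57.3
position: [0.6933, -0.0595, 0.2233]
eef_rot: [175.9, 1.6, -171.0]
ft_force: [-0.2, -0.7, -0.5]
gripper_width: 0.0299
```

```bash
python3 - <<'E'
from h import *
s,im=snap('wrist','w22');print(s['position'],s['eef_rot'],s['gripper_width'])
crop(im,170,130,350,300,4,'c22')
E
```

```text
[ 0.69330619 -0.05947591  0.223338  ] [ 175.86853927    1.55949705 -171.0188781 ] 0.029916511665701407
```

View pics/w22.png

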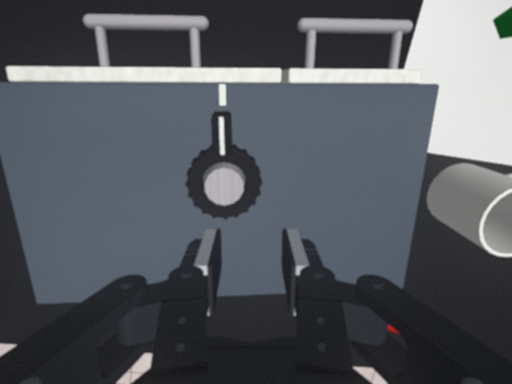

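View pics/c22.png

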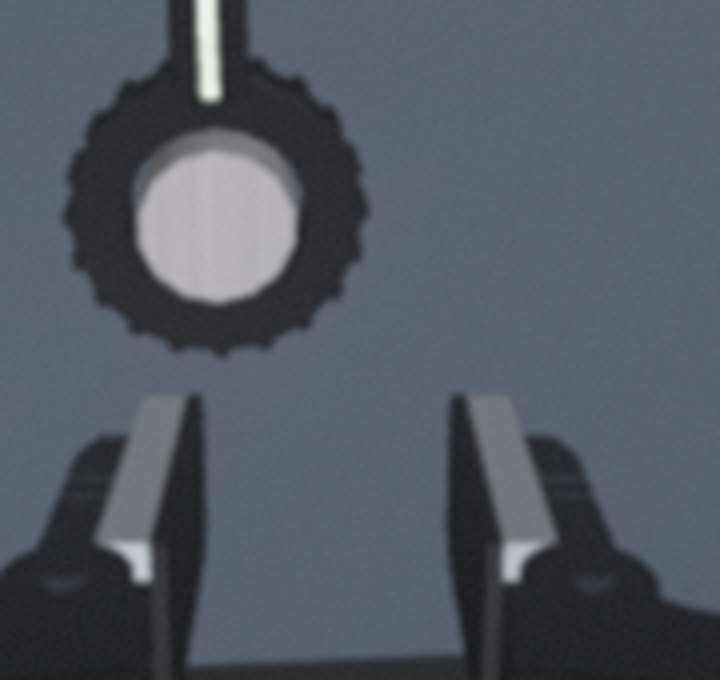

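```bash
python3 - <<'E'
from h import *
s=state();im=cv2.imread('pics/w22.png').astype(int)
def cols(v0,v1):
    out=[]
    for v in range(v0,v1):
        r=im[v,205:240].min(1); 
        w=np.clip(r-130,0,None); 
        if w.sum()>30: out.append((v,205+(w*np.arange(35)).sum()/w.sum()))
    return np.array(out)
L=cols(118,153);M=cols(87,104)
an=lambda d:np.degrees(np.arctan2(d[1],d[0]))%360
def line(P,z):
    p=np.polyfit(P[:,0],P[:,1],1);v=np.array([P[0,0],P[-1,0]])
    return [onz('wrist',np.polyval(p,x),x,z,s) for x in v]
b=line(L,.143);m=line(M,.1)
print(an(b[0]-b[1]),b); print(an(m[0]-m[1]),m)
c=onz('wrist',170+(217-2)/4,130+(226-2)/4,.126,s);print(c,an((b[0]+b[1])/2-c),an((m[0]+m[1])/2-c))
# chest front edge direction
a=onz('wrist',10,84.5,.1,s);d=onz('wrist',430,86,.1,s);print('front edge',an(d-a))
E
```

```text
189.36988052571283 [array([ 0.64215238, -0.08280553,  0.143     ]), array([ 0.66555785, -0.07894342,  0.143     ])]
188.738670451473 [array([ 0.62248605, -0.08529929,  0.1       ]), array([ 0.63467776, -0.08342528,  0.1       ])]
[ 0.69602337 -0.07375175  0.126     ] 189.58744717537888 188.94102633799207
front edge 98.9021307371638
```

Call:
servo_tool(
  rows=[
    [0.0,[0,0,40],0],
    [0.0,[-30,-40,0],0],
    [0.0,[-40,-40,0],0],
    [0.0,[-40,-40,0],0],
    [0.0,[-40,-40,0],0],
    [0.0,[0,-40,0],0],
    [0.0,[0,-40,0],0],
    [0.0,[0,0,0],0],
    [0.0,[0,0,0],0],
  ],
)

```text
clock: 58.48
position: [0.5302, -0.3058, 0.2606]
eef_rot: [175.7, 1.2, -171.2]
ft_force: [0.4, 0.3, 0.3]
gripper_width: 0.0427
```

```bash
python3 - <<'E'
from h import *
s,im=snap('top','t23');crop(im,200,95,350,240,5,'c23');cv2.imwrite('pics/c24.png',im[:,:,::-1])
s,im=snap('scene','s23');print(s['clock'],s['position'])
E
```

```text
58.525 [ 0.53024169 -0.30560998  0.26056131]
```

View pics/c23.png

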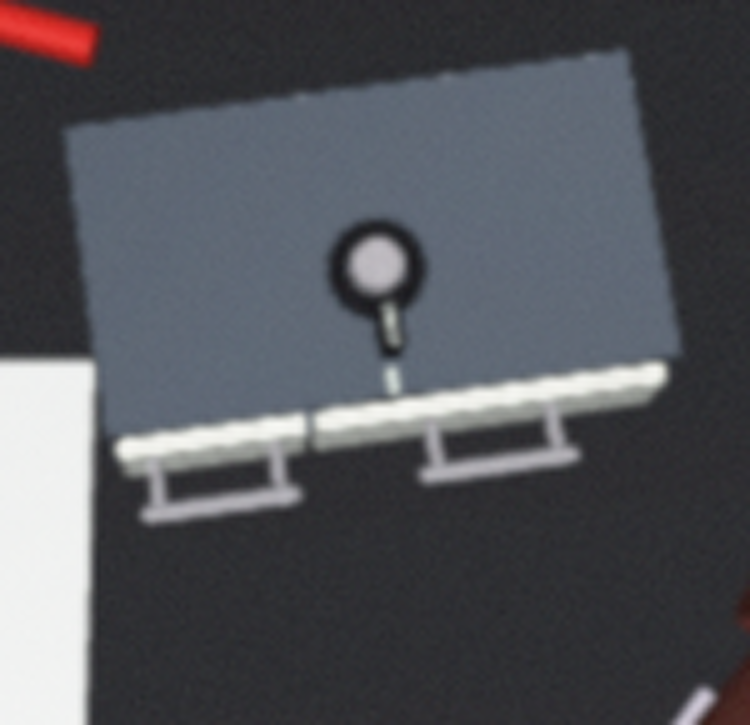

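View pics/s23.png

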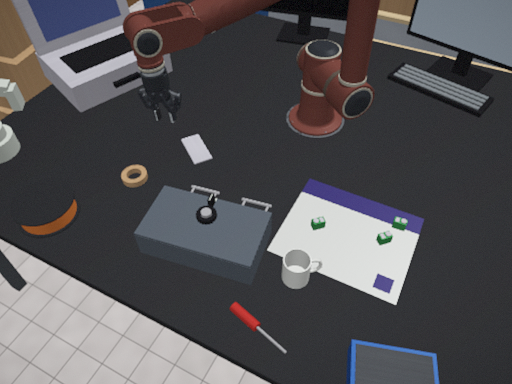

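Both drawers are flush, the lug points at the mark, no black servo is left on the desk, and the phone, tape, mug and green blocks are where they were. Handing in.

```bash
python3 - <<'E'
from plant import order
print(order.close_job())
E
```

```text
the job is handed in; nothing more can be done
None
```

The job is done and handed in at about 58.5 s. I pushed the left drawer home, pulled the right drawer to its stop, and put all four black servos in its tray. Then I pushed the right drawer home, turned the collar counter-clockwise to the mark and moved the arm clear.

**Last checks:**
- **Drawers:** in the last top view both fronts are flush. I measured the left handle within about 0.5 mm of the shut right one before loading; the shut right drawer I judged by eye and by its 23 N stop.
- **Collar:** the lug points within about 0.6° of the white mark.
- **Desk:** no black servo is left in the last scene view. The three green blocks, phone, tape roll and mug look unmoved.

**Deviations:**
- **Third servo:** it ended up about 35 mm nearer the drawer front than where I set it down. It stayed upright and inside the tray.
- **Fourth servo:** while I lowered it, something on the gripper met about 5 N, most likely a finger joint on the chest's edge. I shifted and set it down without further contact.
- **Highest force:** the largest force I read was about 40 N in total (32 N along x), against the right drawer's open stop, with the fingers gripping its handle.
- **Tool tilt:** the tool built up about 6° of tilt during the moves, and every grasp still held.

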